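# Scoop drainage pebbles into the planter and rest the scoop on its stand

### The job

With the scoop, take up at least three of the six pebbles in the trough in one scoopful and tip them into the empty terracotta planter, spilling none and never touching a pebble with the fingers. Then lay the empty scoop level on top of the small brass stand, balanced, and let go. Leave the stone snail and the potted succulent where they are and do not shove or tip the planter.

Things in the scene. Friction and masses are not known exactly. Their poses are not given: they have to be found in the camera images.
- scoop: steel scoop, loose, 200 g. Origin: centre of the bucket's underside; x out of its open front, z up. Bucket 70 (x) x 64 (y), floor 1.5 and walls 2.5 thick, walls 30 high, lip at x=35, open in front and on top. Level wooden handle behind it, 18 wide x 22 tall, from x=-125 to -55, its centre at z=62: grip at x=-85. Balance point at about x=-15. Starts standing level on the table
- trough: fixed narrow white and blue ceramic trough that holds the pebbles, 228 (x) x 84 (y) outside, 220 x 76 inside, walls 4 thick; inner floor 12 above the table, rim 42 above the table. Origin: centre of its underside. The pebbles start in its +x half (x from 0 to 105), its -x half is empty
- planter: empty round terracotta planter, loose, 600 g, 75 tall, 98 across outside at the foot and 122 at the rim, floor 12 and walls 4 thick (mouth 114 across inside). Origin: centre of its underside, z up
- stand: fixed round brass stand like a low cake stand, 55 tall, with a flat round top 72 across; foot 92 across. Origin: centre of its underside
- stone0: cream pebble, loose, 15 g, flattened round, 25 across and 15 thick. Origin: its centre
- stone1: grey pebble, loose, 15 g, flattened round, 25 across and 15 thick. Origin: its centre
- stone2: rust-red pebble, loose, 15 g, flattened round, 25 across and 15 thick. Origin: its centre
- stone3: cream pebble, loose, 15 g, flattened round, 25 across and 15 thick. Origin: its centre
- stone4: grey pebble, loose, 15 g, flattened round, 25 across and 15 thick. Origin: its centre
- stone5: rust-red pebble, loose, 15 g, flattened round, 25 across and 15 thick. Origin: its centre
- snail: bystander: a grey stone garden-snail ornament, 100 x 30 x 65 mm. Origin: centre of its underside
- succulent: bystander: an orange-red succulent in a grey pot, about 100 mm across, 110 mm tall. Origin: centre of its underside

How it is judged:
By the outcome, as a careful person would: the job done as asked, in the order asked, and still so for the second after the job is handed in, with the robot touching nothing.
It also fails if it takes over 67 s, if anything falls off the work surface, if the arm or the gripper's body presses on something with over 40 N, if the wrist force passes 120 N, or if a joint passes its speed limit or range.

### The arm

A 6-joint arm with a two-finger parallel gripper is mounted at the origin on the work surface. World frame = base frame: x ahead of the robot, y to its left, z up, the work surface at z = 0. Lengths are in m, angles in rad, forces in N, time in s.
With the tool pointing down it reaches from about 0.275 to 0.775 m from the base axis. Payload 14.6 kg.
Tool frame: the origin (TCP) lies at the very end of the fingers, on their centre line; the grasp point (between the pads) lies 19 mm behind it; y points along the fingers, x is the direction in which the jaws open and shut, and the axes are right-handed (so a half turn about y gives the same grasp; the last joint's range is limited). The gripper opens to 85 mm and grips with 20 to 120 N. Pads are 22 mm wide; open, the fingers measure 114 mm over their backs; the gripper's body (76 mm by 85 mm) begins 54 mm behind the grasp point. The pads swing forward as they close: fully open they stand 13 mm farther back than shut.
Start: joints at [-1.344, 0.263, -0.048, 1.259, 0, 1.415], TCP at [0.196, -0.487, 0.231] pointing down, gripper open.
Joint ranges: [-2.65, 2.65], [-0.89, 1.7], [-1.18, 1.37], [-2.13, 2.11], [-1.35, 1.29], [-3.14, 3.14]. Speed limits (rad/s): [1.89, 1.89, 2.57, 2.79, 3.14, 3.14].

### API

Orientations are given as a unit quaternion [w, x, y, z].
In Python, from rig import env, optics gives the robot as it stands.
- The arm moves only by the tool send_rows, never from a script. Its argument "increments" is a list of rows, each a list of 3 entries, a list of its own where there are three numbers: the opening, from 0 (shut) to 1 (fully open), then the shift along the tool's x, y, z in cm, then the turn, a rotation vector about the tool's x, y, z in rad. A call has 1 to 12 rows; each row shifts and turns the commanded pose from where the row before left it, along the tool's axes as they then stand; what a row does not reach is not made up. A row lasts 1/10 s, in which the tool goes at most 50 mm and 8.59 degrees, less where a joint would pass 70% of its speed; a pose out of reach is approached as far as the arm can. A call with a gripper value outside its range is refused whole. The fingers move at their own pace and stop on an object; the grip force is fixed at half the most. Time passes only in rows, so rows that do not move let the fingers close. It gives the time, the measured TCP pose, the force and the opening at its end, in the units of the state.
- env.sense(): the state, without advancing time (a new reading comes with each control period).
- optics.camera(name): name is "side" or "top"; returns a dict with "frame" (384x512x3 uint8, blue, green, red), "fx", "fy", "cx", "cy" (pixels), "R" (3x3) and "t" (3): a world point X has camera coordinates R X + t. Camera axes: x right, y down, z forward; pixel columns grow to the right and rows downward; lengths in m; the calibration is good to about 2 mm. A picture is of the moment at which its call begins. There is no depth.
- env.close_job(): hands the job in, once; it reports no verdict.
The state is a dict: "time_s": time; "joint_pos": joint angles; "qvel": joint speeds; "tau": joint torques, N m; "tool_pos": TCP position; "eef_rot": TCP orientation; "contact_force": force on the tool from outside, world axes, zero at the start; "moment": the same for the moment, N m; "grip_width": finger opening in m.
Only numpy, scipy, OpenCV 4.12 (cv2) and the standard library are available. Lean on these libraries where they do the work, as an engineer would, in place of code of your own. Each camera call takes 0.05 s, during which the arm holds its last target.

## Working session

There is one attempt and no reset: what is moved stays moved. The work goes in short steps, Python scripts to look and compute and a tool call to move; the robot and the scene stay as the last step left them, time stands still between calls to the robot, and variables do not carry over. Pictures are saved under pics/ and viewed, and the job is handed in when it is done.

Besides the shell and the picture viewer there is one more tool, called after "Request:" by a JSON object that holds its "method" and its "body", one argument or row to a line. send_rows: Moves the arm, as the interface text tells. Its arguments: {"type":"object","properties":{"increments":{"type":"array","items":{"type":"array"}}},"required":["increments"]}

```bash
ls; mkdir -p pics; python3 - <<'E'
from rig import env, optics
import cv2
print(env.sense())
for n in ("side","top"):
    c=optics.camera(n); cv2.imwrite(f"pics/{n}0.png",c["frame"]); print(n,c["fx"],c["fy"],c["cx"],c["cy"],c["R"],c["t"])
E
```

```text
pics
{'time_s': 0.0, 'joint_pos': array([-1.34430860e+00,  2.63524018e-01, -4.89057860e-02,  1.25940703e+00,
       -1.27301737e-05,  1.41550330e+00]), 'qvel': array([ 1.93570542e-04,  6.43192419e-04,  1.20878985e-03,  2.49897831e-03,
       -1.24229950e-03, -7.25273239e-05]), 'tau': array([-2.53717459e-03, -6.37597775e+01,  3.84568763e+01,  1.36950318e-02,
       -9.55514588e-05,  5.10784912e-05]), 'tool_pos': array([ 0.1955364 , -0.48694351,  0.23083597]), 'eef_rot': array([ 0.58603177, -0.58553694,  0.39632349, -0.39577891]), 'contact_force': array([ 0.02955058, -0.01741488, -0.14235461]), 'moment': array([-0.01683935, -0.0022868 , -0.05286861]), 'grip_width': 0.08549992814920457}
side 360.6761290620323 360.6761290620323 251.67398379235604 190.89239926095655 [[-0.97608566 -0.21652776 -0.01930062]
 [-0.13318386  0.66581782 -0.73413125]
 [ 0.17181049 -0.71400446 -0.67873322]] [0.50401895 0.15750582 1.03105482]
top 476.59673243378796 476.59673243378796 251.71791585193043 195.27146112719583 [[ 0.00580379 -0.99997745  0.00337759]
 [-0.99831766 -0.00598896 -0.05767136]
 [ 0.05769028 -0.00303719 -0.99832991]] [-0.06663508  0.50376491  1.2038674 ]
```

View pics/side0.png

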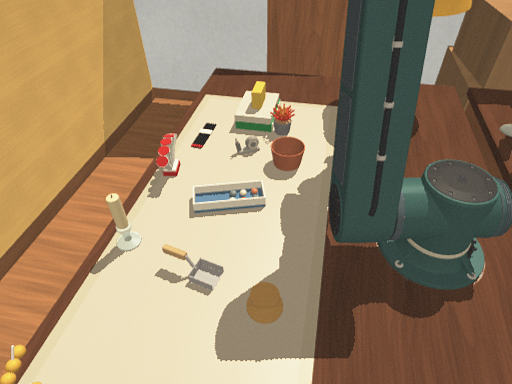

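View pics/top0.png

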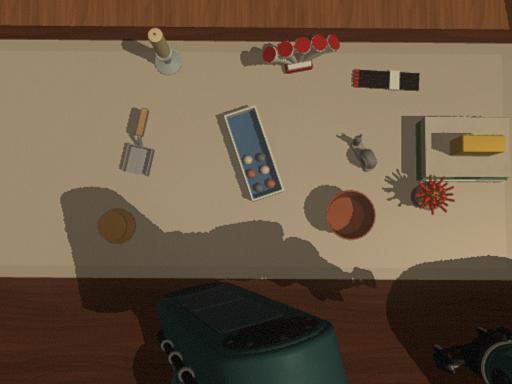

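```bash
cat > h.py <<'E'
import numpy as np, cv2
from scipy.spatial.transform import Rotation as Rn
from rig import env, optics
def ray(c,u,v):
    d=np.array([(u-c["cx"])/c["fx"],(v-c["cy"])/c["fy"],1.]); R=np.array(c["R"]);t=np.array(c["t"])
    return -R.T@t, R.T@d
def onz(c,u,v,z):
    o,d=ray(c,u,v); s=(z-o[2])/d[2]; return o+s*d
def proj(c,X):
    p=np.array(c["R"])@np.asarray(X)+np.array(c["t"]); return np.array([c["fx"]*p[0]/p[2]+c["cx"],c["fy"]*p[1]/p[2]+c["cy"]])
def crop(c,u0,v0,u1,v1,k,fn):
    im=cv2.resize(c["frame"][v0:v1,u0:u1],None,fx=k,fy=k,interpolation=cv2.INTER_CUBIC); cv2.imwrite(fn,im)
def tri(c1,p1,c2,p2):
    o1,d1=ray(c1,*p1);o2,d2=ray(c2,*p2)
    A=np.stack([d1,-d2],1); s=np.linalg.lstsq(A,o2-o1,rcond=None)[0]
    a=o1+s[0]*d1;b=o2+s[1]*d2
    return (a+b)/2,np.linalg.norm(a-b)
E
python3 - <<'E'
from h import *
c=optics.camera("top")
crop(c,80,90,300,250,3.6,"pics/t1.png".replace("t1","t1"))
crop(c,310,110,460,260,4,"pics/t2.png")
s=optics.camera("side")
crop(s,140,120,320,330,2.8,"pics/s1.png")
E
```

```text
(no output)
```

View pics/t1.png

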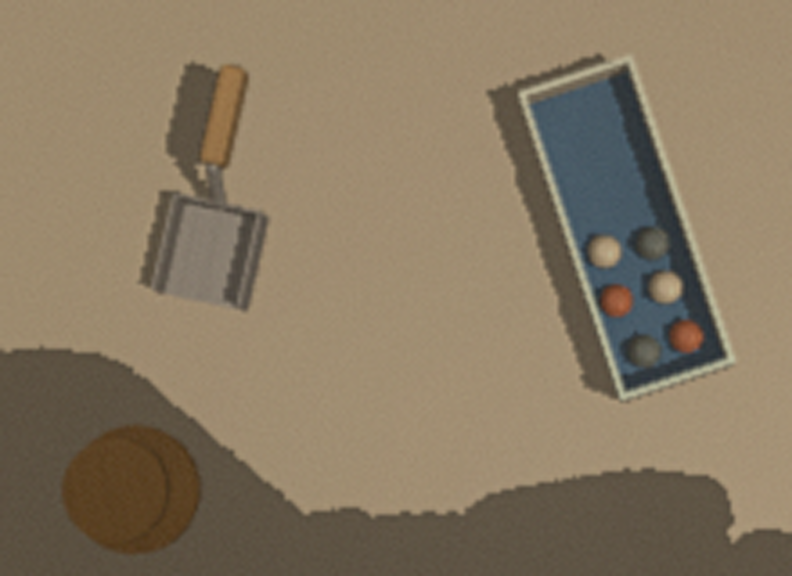

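View pics/t2.png

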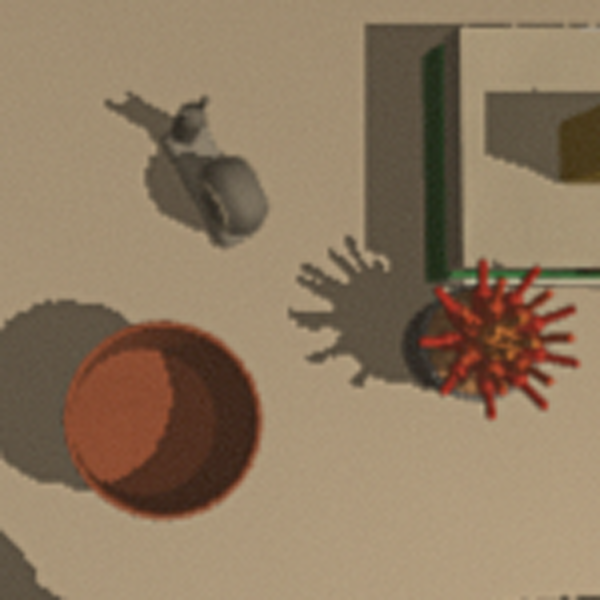

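View pics/s1.png

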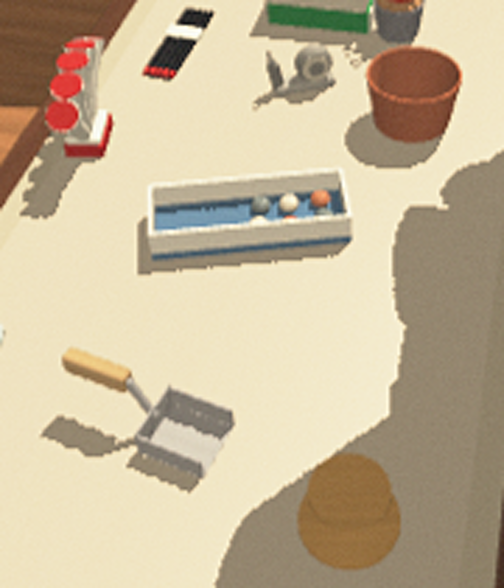

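```bash
python3 - <<'E'
from h import *
np.set_printoptions(precision=4,suppress=True)
c=optics.camera("top")
P=lambda u,v,z,k=3.6,o=(80,90):onz(c,(u+.5)/k+o[0]-.5,(v+.5)/k+o[1]-.5,z)
o,_=ray(c,0,0);print("cam",o)
tr=[P(*p,.042) for p in [(632,58),(518,93),(622,400),(735,360)]]
ctr=np.mean(tr,0);print("trough",np.array(tr),ctr)
ax=(tr[2]+tr[3]-tr[0]-tr[1]);print("len",np.linalg.norm(ax)/2,"w",np.linalg.norm(tr[0]-tr[1]),np.linalg.norm(tr[2]-tr[3]));a=ax/np.linalg.norm(ax);print("yaw",np.degrees(np.arctan2(a[1],a[0])))
n=np.array([-a[1],a[0],0])
for p in [(604,250),(653,242),(617,300),(666,287),(685,336),(643,350)]:
    q=P(*p,.0225); print("stone",q,(q-ctr)@a,(q-ctr)@n)
h=[P(233,68,.07),P(214,163,.07)];d=h[1]-h[0];print("handle",h,np.linalg.norm(d),np.degrees(np.arctan2(d[1],d[0])),"c",(h[0]+h[1])/2)
b=[P(*p,.0315) for p in [(172,190),(268,213),(247,308),(143,285)]];
print("bucket",np.array(b),np.mean(b,0)); f=(b[2]+b[3]-b[0]-b[1]);print(np.degrees(np.arctan2(f[1],f[0])),np.linalg.norm(f)/2,np.linalg.norm(b[0]-b[1]))
e=[P(*p,.042) for p in []]
# fits
f=c["frame"]; 
hsv=cv2.cvtColor(f,cv2.COLOR_BGR2HSV)
def blob(mask,box):
    m=np.zeros(mask.shape,np.uint8);u0,v0,u1,v1=box;m[v0:v1,u0:u1]=mask[v0:v1,u0:u1]
    cs,_=cv2.findContours(m,cv2.RETR_EXTERNAL,cv2.CHAIN_APPROX_NONE);k=max(cs,key=cv2.contourArea);return k
m=cv2.inRange(hsv,(0,120,30),(12,255,255));k=blob(m,(315,180,385,250));e=cv2.fitEllipse(k);print("planter px",e,cv2.minEnclosingCircle(k))
(q,r)=cv2.minEnclosingCircle(k);print("planter",onz(c,*e[0],.075),r, onz(c,e[0][0]+r,e[0][1],.075)-onz(c,*e[0],.075))
m=cv2.inRange(hsv,(8,150,30),(25,255,160));k=blob(m,(90,200,145,250));e=cv2.fitEllipse(k);print("stand px",e)
print("stand top from crop",P(115,490,.055),P(132,490,0), P(63,490,.055),P(167,490,.055))
E
```

```text
cam [ 0.4339 -0.06    1.2311]
trough [[ 0.7292 -0.071   0.042 ]
 [ 0.7038  0.0087  0.042 ]
 [ 0.4889 -0.0654  0.042 ]
 [ 0.5172 -0.1438  0.042 ]] [ 0.6098 -0.0679  0.042 ]
len 0.2257569462475275 w 0.08370377451951855 0.0833101304471261
yaw -161.02166349439779
stone [ 0.5961 -0.0521  0.0225] 0.007788278715166622 -0.019330092756226193
stone [ 0.602  -0.0868  0.0225] 0.013472128560892336 0.015411456708529572
stone [ 0.5606 -0.0615  0.0225] 0.04445404131284413 -0.021975506215201463
stone [ 0.57   -0.0962  0.0225] 0.046774334817635536 0.013849476419872955
stone [ 0.5353 -0.1098  0.0225] 0.08401761452441758 0.015398819288150796
stone [ 0.5252 -0.0801  0.0225] 0.08393185273780922 -0.015910361744709087
handle [array([0.7135, 0.2023, 0.07  ]), array([0.6478, 0.214 , 0.07  ])] 0.0667357688937812 169.8841184925541 c [0.6806 0.2082 0.07  ]
bucket [[0.6355 0.2523 0.0315]
 [0.6196 0.1845 0.0315]
 [0.5524 0.198  0.0315]
 [0.5682 0.2712 0.0315]] [0.5939 0.2265 0.0315]
166.4317905859993 0.06921839539975858 0.06968263560865764
planter px ((350.1770935058594, 214.56658935546875), (48.478641510009766, 49.051910400390625), 125.92741394042969) ((350.1986389160156, 214.51612854003906), 24.9503116607666)
planter [ 0.4552 -0.3026  0.075 ] 24.9503116607666 [ 0.0004 -0.0606  0.    ]
stand px ((116.39270782470703, 225.64187622070312), (33.11079406738281, 35.670997619628906), 81.69242858886719)
stand top from crop [0.4246 0.2808 0.055 ] [0.4243 0.2846 0.    ] [0.4244 0.3163 0.055 ] [0.4248 0.2453 0.055 ]
```

```bash
cat >> h.py <<'E'
np.set_printoptions(precision=4,suppress=True)
def state():
    s=env.sense(); q=s["eef_rot"]; R=Rn.from_quat([q[1],q[2],q[3],q[0]])
    return s,np.array(s["tool_pos"]),R
def target(xdeg, pitch=0):
    """tool down, tool x heading xdeg"""
    h=np.radians(xdeg); x=np.array([np.cos(h),np.sin(h),0]); y=np.array([0,0,-1.]); return Rn.from_matrix(np.stack([x,y,np.cross(x,y)],1))*Rn.from_rotvec([pitch,0,0])
def delta(p,R):
    s,p0,R0=state()
    print("shift cm",(R0.inv().apply(np.array(p)-p0))*100,"rotvec",(R0.inv()*R).as_rotvec())
def show():
    s,p,R=state(); print(s["time_s"],"tcp",p,"q",s["joint_pos"],"F",s["contact_force"],"M",s["moment"],"w",s["grip_width"]);print(R.as_matrix(), "xhead",np.degrees(np.arctan2(R.as_matrix()[1,0],R.as_matrix()[0,0])))
E
python3 - <<'E'
from h import *
show()
E
```

```text
0.25 tcp [ 0.1956 -0.4871  0.2311] q [-1.3443  0.2633 -0.0486  1.2595  0.      1.4155] F [ 0.5436 -0.1178 -0.6706] M [-0.0112 -0.0345 -0.0063] w 0.0854843797030488
[[ 0.3726 -0.0001  0.928 ]
 [-0.928   0.0005  0.3726]
 [-0.0005 -1.      0.0001]] xhead -68.12552073427139
```

```bash
python3 - <<'E'
from h import *
t=optics.camera("top");s=optics.camera("side")
def ce(c,box,lo,hi):
    u0,v0,u1,v1=box;h=cv2.cvtColor(c["frame"],cv2.COLOR_BGR2HSV)[v0:v1,u0:u1];m=cv2.inRange(h,lo,hi)
    k=max(cv2.findContours(m,cv2.RETR_EXTERNAL,cv2.CHAIN_APPROX_NONE)[0],key=cv2.contourArea)
    r=cv2.minAreaRect(k);print(cv2.contourArea(k),r,np.array(r[0])+[u0,v0]);M=cv2.moments(k);return np.array([M["m10"]/M["m00"]+u0,M["m01"]/M["m00"]+v0])
a=ce(t,(125,100,155,137),(8,110,90),(25,255,255));b=ce(s,(155,240,195,262),(8,110,90),(25,255,255))
print(a,b,tri(t,a,s,b))
show()
E
```

```text
190.0 ((16.78823471069336, 21.45294189453125), (8.24335765838623, 27.224775314331055), 12.52880859375) [141.7882 121.4529]
152.5 ((19.041236877441406, 11.592782974243164), (23.908004760742188, 7.6821513175964355), 21.037511825561523) [174.0412 251.5928]
[141.7833 121.5482] [174.094  251.6208] (array([0.6812, 0.2095, 0.0618]), np.float64(0.003240289379487641))
0.35 tcp [ 0.1956 -0.4871  0.2312] q [-1.3443  0.2632 -0.0484  1.2594 -0.      1.4155] F [ 0.1379 -0.5721  0.1394] M [0.0239 0.0139 0.0344] w 0.0855181521164292
[[ 0.3725 -0.0001  0.928 ]
 [-0.928   0.0003  0.3725]
 [-0.0003 -1.      0.    ]] xhead -68.12745967051278
```

```bash
cat >> h.py <<'E'
def plan(N,grip,p1,R1,cyl=True,dp=1,dr=2,start=None,prof=True):
    if start is None: s,p,R=state()
    else: p,R=start
    p0,R0=p.copy(),R
    dR=(R0.inv()*R1).as_rotvec()
    rows=[]
    for i in range(1,N+1):
        f=i/N
        if prof: f=f*f*(3-2*f)
        if cyl:
            r0,r1=np.hypot(*p0[:2]),np.hypot(*p1[:2]);a0,a1=np.arctan2(p0[1],p0[0]),np.arctan2(p1[1],p1[0])
            r=r0+f*(r1-r0);a=a0+f*(a1-a0);pt=np.array([r*np.cos(a),r*np.sin(a),p0[2]+f*(p1[2]-p0[2])])
        else: pt=p0+f*(np.array(p1)-p0)
        Rt=R0*Rn.from_rotvec(dR*f)
        sh=np.round(R.inv().apply(pt-p)*100,dp); p=p+R.apply(sh/100)
        rv=np.round((R.inv()*Rt).as_rotvec(),dr); R=R*Rn.from_rotvec(rv)
        rows.append([grip,[float(x)+0. for x in sh],[float(x)+0. for x in rv]])
    print("[",",\n".join(str(r).replace(" ","") for r in rows),"]"); print("ends",p,np.degrees(np.arctan2(R.as_matrix()[1,0],R.as_matrix()[0,0])))
    return p,R
E
python3 - <<'E'
from h import *
plan(24,1,np.array([.676,.2105,.2]),target(78))
E
```

```text
[ [1,[0.1,0.0,0.4],[0.0,-0.01,0.0]],
[1,[0.2,0.1,1.1],[0.0,-0.04,0.0]],
[1,[0.5,0.0,1.9],[0.0,-0.06,0.0]],
[1,[0.6,0.1,2.5],[0.0,-0.08,0.0]],
[1,[0.9,0.1,3.0],[0.0,-0.1,0.0]],
[1,[1.1,0.2,3.5],[0.0,-0.11,0.0]],
[1,[1.4,0.1,4.0],[0.0,-0.12,0.0]],
[1,[1.8,0.2,4.3],[0.0,-0.14,0.0]],
[1,[2.1,0.2,4.5],[0.0,-0.15,0.0]],
[1,[2.6,0.2,4.7],[0.0,-0.15,0.0]],
[1,[2.9,0.2,4.8],[0.0,-0.16,0.0]],
[1,[3.4,0.2,4.7],[0.0,-0.16,0.0]],
[1,[3.7,0.2,4.6],[0.0,-0.15,0.0]],
[1,[4.0,0.2,4.4],[0.0,-0.16,0.0]],
[1,[4.2,0.1,4.0],[0.0,-0.15,0.0]],
[1,[4.3,0.2,3.7],[0.0,-0.15,0.0]],
[1,[4.3,0.2,3.3],[0.0,-0.14,0.0]],
[1,[4.2,0.1,2.7],[0.0,-0.12,0.0]],
[1,[4.0,0.2,2.3],[0.0,-0.11,0.0]],
[1,[3.5,0.1,1.9],[0.0,-0.1,0.0]],
[1,[3.0,0.1,1.4],[0.0,-0.08,0.0]],
[1,[2.3,0.1,1.0],[0.0,-0.06,0.0]],
[1,[1.4,0.0,0.5],[0.0,-0.04,0.0]],
[1,[0.5,0.0,0.2],[0.0,-0.01,0.0]] ]
ends [0.6763 0.2103 0.2003] 77.97677698116456
```

```bash
python3 - <<'E'
from h import *
plan(30,1,np.array([.676,.2105,.2]),target(78),prof=False)
E
```

```text
[ [1,[0.5,0.1,2.6],[0.0,-0.09,0.0]],
[1,[0.7,0.1,2.7],[0.0,-0.08,0.0]],
[1,[0.7,0.1,2.6],[0.0,-0.09,0.0]],
[1,[0.9,0.1,2.7],[0.0,-0.08,0.0]],
[1,[0.9,0.1,2.6],[0.0,-0.09,0.0]],
[1,[1.0,0.1,2.7],[0.0,-0.08,0.0]],
[1,[1.2,0.1,2.6],[0.0,-0.09,0.0]],
[1,[1.2,0.1,2.7],[0.0,-0.08,0.0]],
[1,[1.3,0.1,2.6],[0.0,-0.09,0.0]],
[1,[1.4,0.1,2.6],[0.0,-0.08,0.0]],
[1,[1.6,0.1,2.5],[0.0,-0.09,0.0]],
[1,[1.6,0.1,2.6],[0.0,-0.08,0.0]],
[1,[1.7,0.2,2.5],[0.0,-0.09,0.0]],
[1,[1.8,0.1,2.5],[0.0,-0.08,0.0]],
[1,[2.0,0.1,2.4],[0.0,-0.09,0.0]],
[1,[2.0,0.1,2.4],[0.0,-0.08,0.0]],
[1,[2.1,0.1,2.3],[0.0,-0.09,0.0]],
[1,[2.3,0.1,2.3],[0.0,-0.08,0.0]],
[1,[2.3,0.1,2.3],[0.0,-0.09,0.0]],
[1,[2.4,0.1,2.2],[0.0,-0.08,0.0]],
[1,[2.5,0.1,2.1],[0.0,-0.09,0.0]],
[1,[2.6,0.1,2.0],[0.0,-0.08,0.0]],
[1,[2.7,0.1,2.0],[0.0,-0.09,0.0]],
[1,[2.8,0.1,1.9],[0.0,-0.08,0.0]],
[1,[2.9,0.1,1.8],[0.0,-0.09,0.0]],
[1,[2.9,0.1,1.8],[0.0,-0.08,0.0]],
[1,[3.1,0.1,1.6],[0.0,-0.09,0.0]],
[1,[3.1,0.1,1.6],[0.0,-0.08,0.0]],
[1,[3.2,0.1,1.5],[0.0,-0.09,0.0]],
[1,[3.3,0.1,1.3],[0.0,-0.08,0.0]] ]
ends [0.6765 0.2103 0.2003] 77.97677698116456
```

Request:
{"method": "send_rows", "body": {
  "increments": [
    [1,[0.5,0.1,2.6],[0,-0.09,0]],
    [1,[0.7,0.1,2.7],[0,-0.08,0]],
    [1,[0.7,0.1,2.6],[0,-0.09,0]],
    [1,[0.9,0.1,2.7],[0,-0.08,0]],
    [1,[0.9,0.1,2.6],[0,-0.09,0]],
    [1,[1.0,0.1,2.7],[0,-0.08,0]],
    [1,[1.2,0.1,2.6],[0,-0.09,0]],
    [1,[1.2,0.1,2.7],[0,-0.08,0]],
    [1,[1.3,0.1,2.6],[0,-0.09,0]],
    [1,[1.4,0.1,2.6],[0,-0.08,0]],
    [1,[1.6,0.1,2.5],[0,-0.09,0]],
    [1,[1.6,0.1,2.6],[0,-0.08,0]]
  ]
}}

```text
time_s: 1.55
tool_pos: [0.4973, -0.3333, 0.2191]
eef_rot: [-0.705, 0.705, -0.058, 0.058]
contact_force: [0.6, -0.3, 0.1]
grip_width: 0.0851
```

Request:
{"method": "send_rows", "body": {
  "increments": [
    [1,[1.7,0.2,2.5],[0,-0.09,0]],
    [1,[1.8,0.1,2.5],[0,-0.08,0]],
    [1,[2.0,0.1,2.4],[0,-0.09,0]],
    [1,[2.0,0.1,2.4],[0,-0.08,0]],
    [1,[2.1,0.1,2.3],[0,-0.09,0]],
    [1,[2.3,0.1,2.3],[0,-0.08,0]],
    [1,[2.3,0.1,2.3],[0,-0.09,0]],
    [1,[2.4,0.1,2.2],[0,-0.08,0]],
    [1,[2.5,0.1,2.1],[0,-0.09,0]],
    [1,[2.6,0.1,2.0],[0,-0.08,0]],
    [1,[2.7,0.1,2.0],[0,-0.09,0]],
    [1,[2.8,0.1,1.9],[0,-0.08,0]]
  ]
}}

```text
time_s: 2.75
tool_pos: [0.6718, 0.0036, 0.206]
eef_rot: [0.644, -0.643, -0.293, 0.293]
contact_force: [0.3, -1.0, -0.6]
grip_width: 0.0852
```

Request:
{"method": "send_rows", "body": {
  "increments": [
    [1,[2.9,0.1,1.8],[0,-0.09,0]],
    [1,[2.9,0.1,1.8],[0,-0.08,0]],
    [1,[3.1,0.1,1.6],[0,-0.09,0]],
    [1,[3.1,0.1,1.6],[0,-0.08,0]],
    [1,[3.2,0.1,1.5],[0,-0.09,0]],
    [1,[3.3,0.1,1.3],[0,-0.08,0]],
    [1,[0,0,0],[0,0,0]]
  ]
}}

```text
time_s: 3.45
tool_pos: [0.6756, 0.2143, 0.1997]
eef_rot: [0.548, -0.548, -0.447, 0.447]
contact_force: [-0.2, -0.7, 0.0]
grip_width: 0.0853
```

```bash
python3 - <<'E'
from h import *
show()
delta([.676,.2105,.043],target(78))
E
```

```text
3.45 tcp [0.6756 0.2143 0.1997] q [0.192  0.6064 0.4355 1.4005 0.0008 0.3952] F [-0.2475 -0.6987  0.0352] M [-0.0009  0.0183 -0.0073] w 0.08528531614085959
[[ 0.2018 -0.0007 -0.9794]
 [ 0.9794  0.0007  0.2018]
 [ 0.0005 -1.      0.0009]] xhead 78.35610925103207
shift cm [-0.3732 15.6729 -0.1297] rotvec [-0.0009  0.0062  0.0005]
```

Request:
{"method": "send_rows", "body": {
  "increments": [
    [1,[-0.2,1,0],[0,0,0]],
    [1,[-0.1,1.5,0],[0,0,0]],
    [1,[0,2,-0.1],[0,0,0]],
    [1,[0,2,0],[0,0,0]],
    [1,[0,2,0],[0,0,0]],
    [1,[0,2,0],[0,0,0]],
    [1,[0,2,0],[0,0,0]],
    [1,[0,1.5,0],[0,0,0]],
    [1,[0,1,0],[0,0,0]],
    [1,[0,0.7,0],[0,0,0]],
    [1,[0,0,0],[0,0,0]]
  ]
}}

```text
time_s: 4.55
tool_pos: [0.6765, 0.2065, 0.0425]
eef_rot: [0.55, -0.55, -0.444, 0.445]
contact_force: [0.9, 0.4, -0.1]
grip_width: 0.0854
```

```bash
python3 - <<'E'
from h import *
show()
delta([.676,.2105,.043],target(78))
t=optics.camera("top");crop(t,90,80,200,190,5,"pics/t3.png");s=optics.camera("side");crop(s,130,170,260,310,4,"pics/s3.png")
E
```

```text
4.55 tcp [0.6765 0.2065 0.0425] q [ 0.1812  0.6692  0.1239  1.0266 -0.      0.3919] F [ 0.8968  0.3582 -0.105 ] M [-0.0147 -0.0119  0.0376] w 0.08536691634796505
[[ 0.2091 -0.001  -0.9779]
 [ 0.9779 -0.0002  0.2091]
 [-0.0005 -1.      0.001 ]] xhead 77.92943080049912
shift cm [ 0.3821 -0.0504  0.1357] rotvec [-0.001  -0.0012 -0.0004]
```

View pics/s3.png

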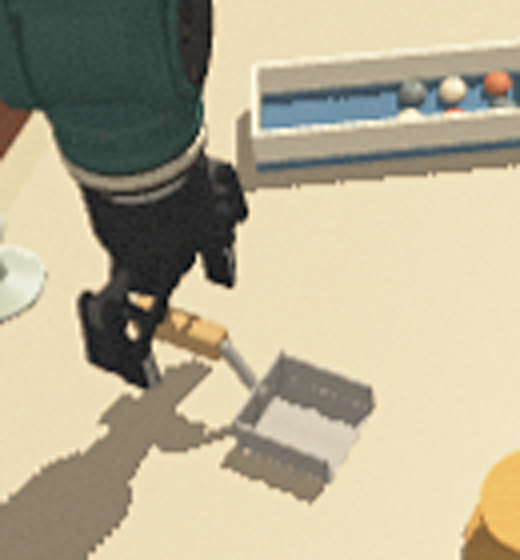

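The fingers straddle the handle, which runs from about (145,300) to (220,345) in the crop. I shift 4 mm to centre on it and close.

Request:
{"method": "send_rows", "body": {
  "increments": [
    [1,[0.4,0,0.1],[0,0,0]],
    [0,[0,0,0],[0,0,0]],
    [0,[0,0,0],[0,0,0]],
    [0,[0,0,0],[0,0,0]],
    [0,[0,0,0],[0,0,0]],
    [0,[0,0,0],[0,0,0]],
    [0,[0,0,0],[0,0,0]]
  ]
}}

```text
time_s: 5.35
tool_pos: [0.6766, 0.2113, 0.0434]
eef_rot: [0.55, -0.55, -0.445, 0.445]
contact_force: [-0.5, 0.8, 1.8]
grip_width: 0.017
```

```bash
python3 - <<'E'
from h import *
show()
E
```

```text
5.35 tcp [0.6766 0.2113 0.0434] q [0.1878 0.6703 0.1288 1.0293 0.0001 0.3977] F [-0.5019  0.7903  1.7536] M [ 0.0671  0.2122 -0.078 ] w 0.017041057900152805
[[ 0.2083 -0.0001 -0.9781]
 [ 0.9781  0.0001  0.2083]
 [ 0.0001 -1.      0.0001]] xhead 77.97434048925496
```

```bash
python3 - <<'E'
from h import *
t=optics.camera("top")
print("candles base",onz(t,298,67,0.02),onz(t,168,62,0.0))
s,p,R=state()
p2=p+[0,0,.08]
plan(22,0,np.array([.7507,-.0194,.125]),target(109),start=(p2,R))
E
```

```text
candles base [ 0.8369 -0.1814  0.02  ] [0.8545 0.1584 0.    ]
[ [0,[-0.1,0.0,-0.1],[0.0,0.0,0.0]],
[0,[-0.3,0.0,-0.2],[0.0,-0.01,0.0]],
[0,[-0.5,0.0,-0.5],[0.0,-0.02,0.0]],
[0,[-0.7,0.0,-0.5],[0.0,-0.02,0.0]],
[0,[-0.9,0.0,-0.6],[0.0,-0.02,0.0]],
[0,[-1.0,0.0,-0.6],[0.0,-0.03,0.0]],
[0,[-1.2,0.0,-0.7],[0.0,-0.03,0.0]],
[0,[-1.3,0.0,-0.7],[0.0,-0.03,0.0]],
[0,[-1.4,-0.1,-0.6],[0.0,-0.04,0.0]],
[0,[-1.6,0.0,-0.6],[0.0,-0.03,0.0]],
[0,[-1.5,0.0,-0.5],[0.0,-0.04,0.0]],
[0,[-1.6,0.0,-0.3],[0.0,-0.04,0.0]],
[0,[-1.7,0.0,-0.3],[0.0,-0.03,0.0]],
[0,[-1.5,0.0,-0.2],[0.0,-0.04,0.0]],
[0,[-1.5,0.0,-0.1],[0.0,-0.03,0.0]],
[0,[-1.4,0.0,0.0],[0.0,-0.03,0.0]],
[0,[-1.3,0.0,0.0],[0.0,-0.03,0.0]],
[0,[-1.1,0.0,0.1],[0.0,-0.02,0.0]],
[0,[-0.9,-0.1,0.1],[0.0,-0.02,0.0]],
[0,[-0.7,0.0,0.1],[0.0,-0.02,0.0]],
[0,[-0.4,0.0,0.1],[0.0,-0.01,0.0]],
[0,[-0.2,0.0,0.0],[0.0,0.0,0.0]] ]
ends [ 0.7507 -0.0198  0.1254] 108.91580420982275
```

Request:
{"method": "send_rows", "body": {
  "increments": [
    [0,[0,-0.5,0],[0,0,0]],
    [0,[0,-1.5,0],[0,0,0]],
    [0,[0,-2.5,0],[0,0,0]],
    [0,[0,-2.5,0],[0,0,0]],
    [0,[0,-1,0],[0,0,0]],
    [0,[-0.4,0,-0.3],[0,-0.01,0]],
    [0,[-0.5,0,-0.5],[0,-0.02,0]],
    [0,[-0.7,0,-0.5],[0,-0.02,0]],
    [0,[-0.9,0,-0.6],[0,-0.02,0]],
    [0,[-1.0,0,-0.6],[0,-0.03,0]],
    [0,[-1.2,0,-0.7],[0,-0.03,0]],
    [0,[-1.3,0,-0.7],[0,-0.03,0]]
  ]
}}

```text
time_s: 6.6
tool_pos: [0.7068, 0.1452, 0.1215]
eef_rot: [0.512, -0.511, -0.487, 0.489]
contact_force: [-0.1, 0.7, -1.7]
grip_width: 0.0174
```

Request:
{"method": "send_rows", "body": {
  "increments": [
    [0,[-1.4,0,-0.6],[0,-0.04,0]],
    [0,[-1.6,0,-0.6],[0,-0.03,0]],
    [0,[-1.5,0,-0.5],[0,-0.04,0]],
    [0,[-1.6,0,-0.3],[0,-0.04,0]],
    [0,[-1.7,0,-0.3],[0,-0.03,0]],
    [0,[-1.5,0,-0.2],[0,-0.04,0]],
    [0,[-1.5,0,-0.1],[0,-0.03,0]],
    [0,[-1.4,0,0],[0,-0.03,0]],
    [0,[-1.3,0,0],[0,-0.03,0]],
    [0,[-1.1,0,0.1],[0,-0.02,0]],
    [0,[-0.9,0,0.1],[0,-0.02,0]],
    [0,[-0.7,0,0.1],[0,-0.02,0]]
  ]
}}

```text
time_s: 7.8
tool_pos: [0.7494, -0.015, 0.1215]
eef_rot: [0.414, -0.413, -0.573, 0.574]
contact_force: [0.3, 0.0, -1.8]
grip_width: 0.0168
```

Request:
{"method": "send_rows", "body": {
  "increments": [
    [0,[-0.4,0,0.1],[0,-0.01,0]],
    [0,[-0.2,0,0],[0,0,0]],
    [0,[0,0,0],[0,0,0]],
    [0,[0,0,0],[0,0,0]]
  ]
}}

```text
time_s: 8.2
tool_pos: [0.7507, -0.0195, 0.1232]
eef_rot: [-0.411, 0.411, 0.575, -0.575]
contact_force: [0.1, 0.4, -1.7]
grip_width: 0.0171
```

```bash
python3 - <<'E'
from h import *
show()
delta([.7507,-.0194,.125],target(109))
t=optics.camera("top");crop(t,190,60,320,210,4,"pics/t4.png");s=optics.camera("side");crop(s,150,110,300,250,5,"pics/s4.png")
E
```

```text
8.2 tcp [ 0.7507 -0.0195  0.1232] q [-0.1343  0.7062  0.4245  1.2893  0.0001 -0.4646] F [ 0.0949  0.4433 -1.6611] M [ 0.0681 -0.0857  0.0216] w 0.017104707354800127
[[-0.3243 -0.0001 -0.9459]
 [ 0.9459  0.0001 -0.3243]
 [ 0.0002 -1.      0.0001]] xhead 108.92589741143256
shift cm [ 0.0047 -0.1808 -0.0053] rotvec [-0.0001 -0.0013  0.0002]
```

View pics/t4.png

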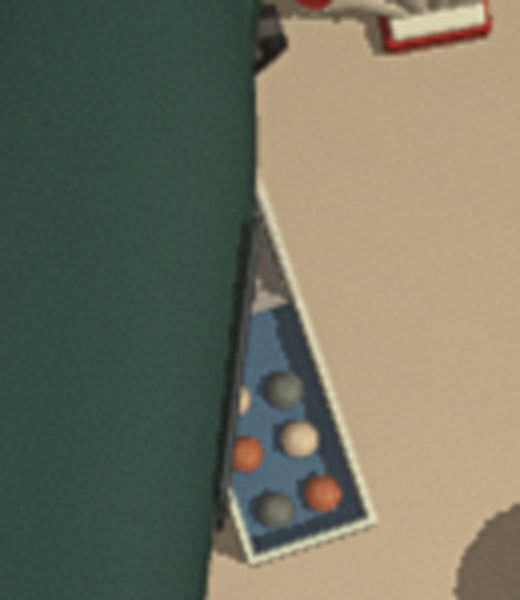

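View pics/s4.png

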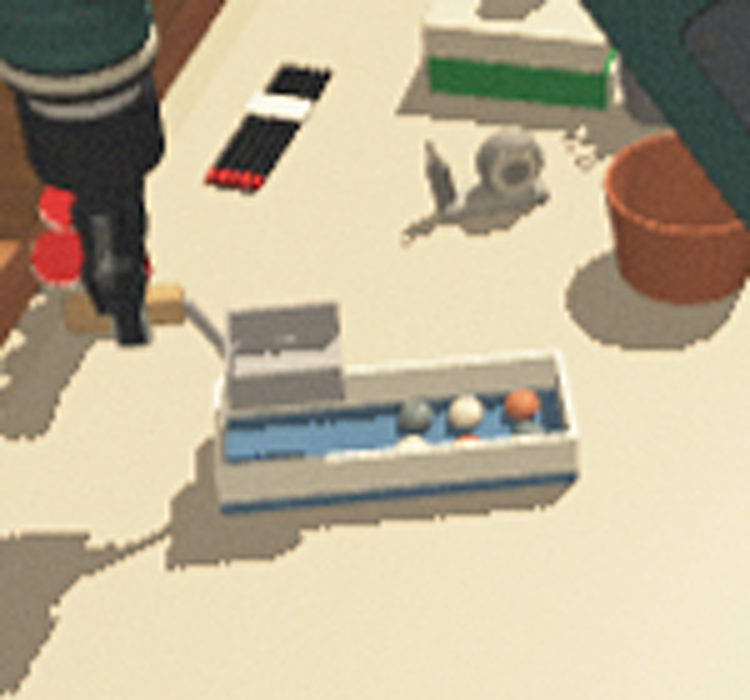

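```bash
python3 - <<'E'
from h import *
s=optics.camera("side")
_,p,R=state(); M=R.as_matrix(); sx=M[:,2]; sy=-M[:,0]; sz=-M[:,1]
o=p+sx*.085-sz*.0434
S=lambda X:(proj(s,X)-[150,110]+.5)*5-.5
for n,(x,y,z) in dict(fR_top=(35,-32,30),fL_top=(35,32,30),rR_top=(-35,-32,30),rL_top=(-35,32,30),fRb=(35,-32,0),fLb=(35,32,0),hback=(-125,0,62),hfront=(-55,0,62)).items():
    print(n,S(o+sx*x/1e3+sy*y/1e3+sz*z/1e3))
a=np.radians(-161);ax=np.array([np.cos(a),np.sin(a),0]);ay=np.array([-ax[1],ax[0],0]);c=np.array([.6098,-.0679,0])
for x in (-114,114):
    for y in (-42,42): print("tr",x,y,S(c+ax*x/1e3+ay*y/1e3+[0,0,.042]))
crop(s,180,150,280,220,8,"pics/s5.png")
E
```

```text
fR_top [337.6718 364.2127]
fL_top [333.3902 297.2827]
rR_top [220.6956 374.5552]
rL_top [221.2561 306.9073]
fRb [341.797  400.9509]
fLb [337.4235 333.7115]
hback [ 62.3893 312.4655]
hfront [180.5701 302.3581]
tr -114 -42 [210.4193 469.2036]
tr -114 42 [211.5171 379.4412]
tr 114 -42 [575.1304 435.3552]
tr 114 42 [557.464  348.5325]
```

View pics/s5.png

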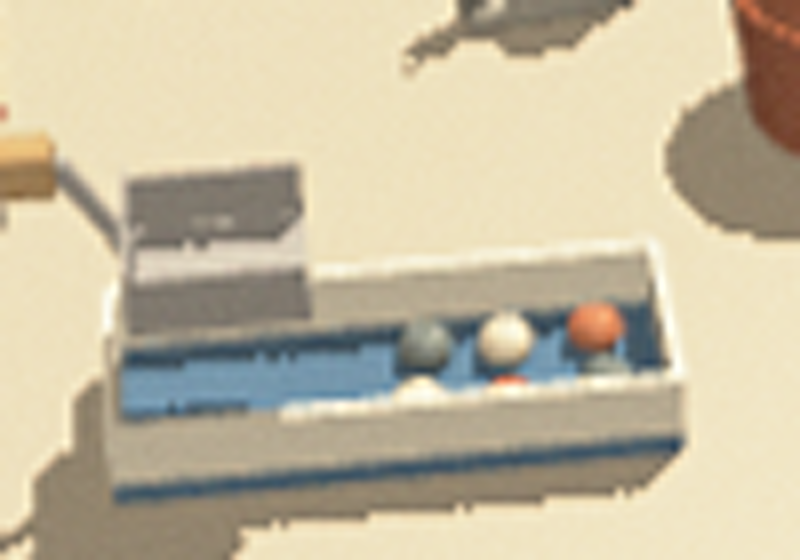

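Request:
{"method": "send_rows", "body": {
  "increments": [
    [0,[0,0.5,0],[0,0,0]],
    [0,[0,1,0],[0,0,0]],
    [0,[0,1,0],[0,0,0]],
    [0,[0,1,0],[0,0,0]],
    [0,[0,1,0],[0,0,0]],
    [0,[0,0.5,0],[0,0,0]],
    [0,[0,0,0],[0,0,0]],
    [0,[0,0,0],[0,0,0]]
  ]
}}

```text
time_s: 9.15
tool_pos: [0.7509, -0.0198, 0.0735]
eef_rot: [-0.411, 0.411, 0.575, -0.575]
contact_force: [-0.2, 0.8, -1.9]
grip_width: 0.0171
```

```bash
python3 - <<'E'
from h import *
show()
s=optics.camera("side");crop(s,180,150,280,220,8,"pics/s6.png")
E
```

```text
9.15 tcp [ 0.7509 -0.0198  0.0735] q [-0.1347  0.726   0.329   1.1735 -0.     -0.4649] F [-0.2294  0.8075 -1.8754] M [ 0.0798 -0.0826  0.0098] w 0.017108217781476847
[[-0.3242  0.0003 -0.946 ]
 [ 0.946  -0.0001 -0.3242]
 [-0.0002 -1.     -0.0003]] xhead 108.92011999215839
```

View pics/s6.png

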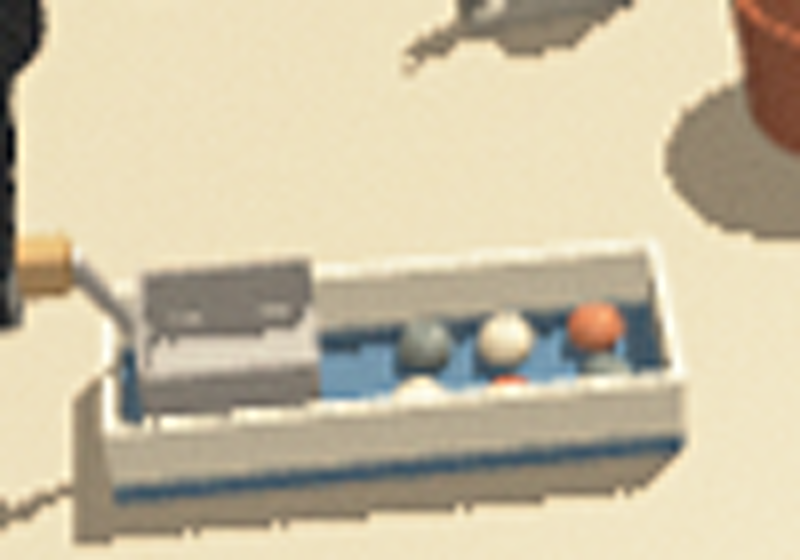

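The bucket is inside the trough walls: rear edge at u≈140 with the wall at ≈118, and pebbles ahead from u≈395. I lower it to the floor.

Request:
{"method": "send_rows", "body": {
  "increments": [
    [0,[0,0.6,0],[0,0,0]],
    [0,[0,0.6,0],[0,0,0]],
    [0,[0,0.3,0],[0,0,0]],
    [0,[0,0.1,0],[0,0,0]],
    [0,[0,0.1,0],[0,0,0]],
    [0,[0,0,0],[0,0,0]],
    [0,[0,0,0],[0,0,0]]
  ]
}}

```text
time_s: 9.9
tool_pos: [0.7508, -0.0198, 0.0564]
eef_rot: [-0.411, 0.411, 0.575, -0.575]
contact_force: [0.6, 0.6, -2.4]
grip_width: 0.017
```

```bash
python3 - <<'E'
from h import *
show()
E
```

```text
9.9 tcp [ 0.7508 -0.0198  0.0564] q [-0.1347  0.7349  0.3001  1.1357  0.0001 -0.4649] F [ 0.5539  0.5827 -2.3613] M [ 0.0287 -0.1779  0.0128] w 0.017043689464240383
[[-0.3243  0.0002 -0.946 ]
 [ 0.946   0.     -0.3243]
 [-0.0001 -1.     -0.0002]] xhead 108.92137105832298
```

Request:
{"method": "send_rows", "body": {
  "increments": [
    [0,[0,0.1,0],[0,0,0]],
    [0,[0,0.1,0],[0,0,0]],
    [0,[0,0,0],[0,0,0]]
  ]
}}

```text
time_s: 10.2
tool_pos: [0.7512, -0.0198, 0.0552]
eef_rot: [-0.411, 0.411, 0.576, -0.575]
contact_force: [0.0, 0.9, 6.3]
grip_width: 0.0175
```

Request:
{"method": "send_rows", "body": {
  "increments": [
    [0,[0,0,0.5],[0,0,0]],
    [0,[0,0,1],[0,0,0]],
    [0,[0,0,1],[0,0,0]],
    [0,[0,0,1],[0,0,0]],
    [0,[0,0,1],[0,0,0]],
    [0,[0,0,1],[0,0,0]],
    [0,[0,0,1],[0,0,0]],
    [0,[0,0,1],[0,0,0]],
    [0,[0,0,0.5],[0,0,0]],
    [0,[0,0,0],[0,0,0]]
  ]
}}

```text
time_s: 11.2
tool_pos: [0.6753, -0.046, 0.0553]
eef_rot: [-0.41, 0.412, 0.576, -0.575]
contact_force: [1.5, -0.1, 6.1]
grip_width: 0.017
```

```bash
python3 - <<'E'
from h import *
show()
s=optics.camera("side");crop(s,180,150,280,220,8,"pics/s7.png")
t=optics.camera("top");crop(t,190,60,320,210,4,"pics/t7.png")
E
```

```text
11.2 tcp [ 0.6753 -0.046   0.0553] q [-0.1882  0.6087  0.0395  0.9997 -0.     -0.5182] F [ 1.479 -0.067  6.09 ] M [-0.1393  0.0623  0.0794] w 0.01696430461975849
[[-0.324   0.0018 -0.946 ]
 [ 0.946  -0.0004 -0.324 ]
 [-0.0009 -1.     -0.0016]] xhead 108.9069222280108
```

View pics/s7.png

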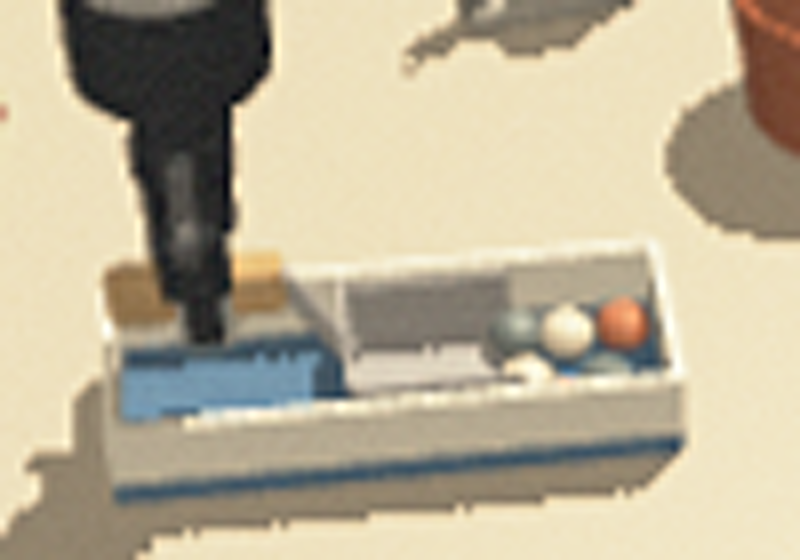

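View pics/t7.png

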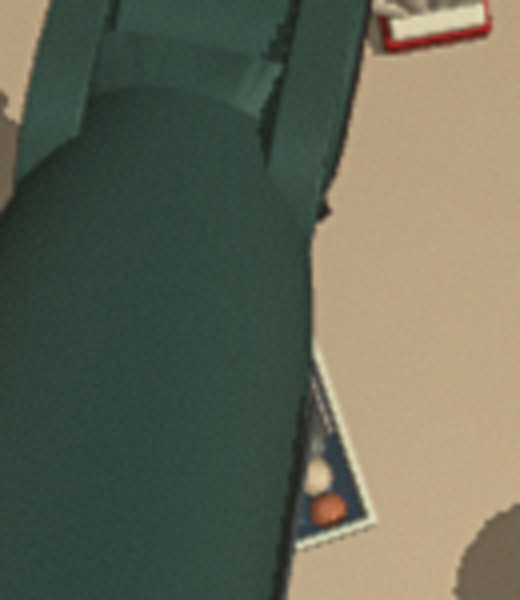

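Request:
{"method": "send_rows", "body": {
  "increments": [
    [0,[0,0,0.5],[0,0,0]],
    [0,[0,0,0.8],[0,0,0]],
    [0,[0,0,0.8],[0,0,0]],
    [0,[0,0,0.8],[0,0,0]],
    [0,[0,0,0.8],[0,0,0]],
    [0,[0,0,0.3],[0,0,0]],
    [0,[0,0,0],[0,0,0]]
  ]
}}

```text
time_s: 12.0
tool_pos: [0.6396, -0.0587, 0.0557]
eef_rot: [-0.41, 0.413, 0.577, -0.574]
contact_force: [9.1, 2.0, 4.7]
grip_width: 0.0173
```

```bash
python3 - <<'E'
from h import *
show()
s=optics.camera("side");crop(s,200,150,280,210,9,"pics/s8.png")
E
```

```text
12.0 tcp [ 0.6396 -0.0587  0.0557] q [-0.2189  0.5519 -0.0702  0.9434  0.0013 -0.549 ] F [9.1249 1.9877 4.6755] M [ 0.522 -1.74  -0.181] w 0.017325668814195956
[[-0.3241  0.0054 -0.946 ]
 [ 0.946   0.0001 -0.3241]
 [-0.0016 -1.     -0.0052]] xhead 108.91382230339217
```

View pics/s8.png

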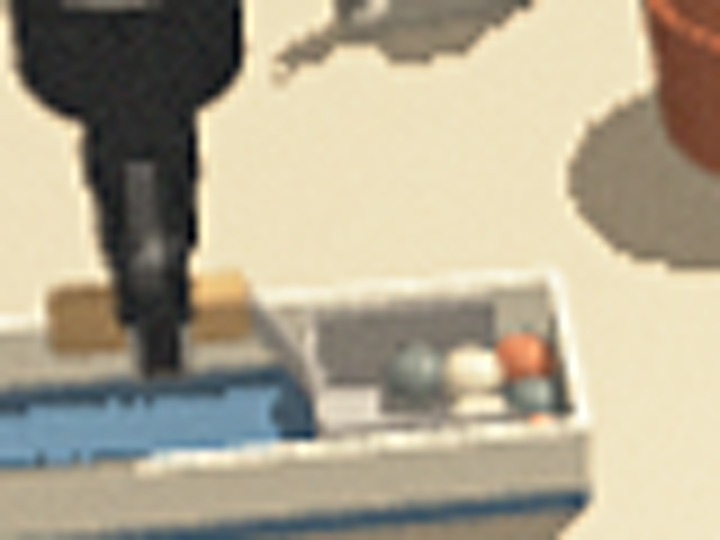

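Request:
{"method": "send_rows", "body": {
  "increments": [
    [0,[0,0,0.5],[0,0,0]],
    [0,[0,0,0.5],[0,0,0]],
    [0,[0,0,0.4],[0,0,0]],
    [0,[0,0,0],[0,0,0]]
  ]
}}

```text
time_s: 12.45
tool_pos: [0.6357, -0.0633, 0.0602]
eef_rot: [-0.404, 0.418, 0.581, -0.57]
contact_force: [44.7, 11.3, 20.3]
grip_width: 0.0173
```

```bash
python3 - <<'E'
from h import *
show()
s=optics.camera("side");crop(s,200,150,280,210,9,"pics/s9.png")
E
```

```text
12.45 tcp [ 0.6357 -0.0633  0.0602] q [-0.2295  0.5307 -0.0976  0.9184  0.0061 -0.5601] F [44.7042 11.2584 20.2755] M [ 2.2086 -8.9239 -0.8228] w 0.01726343344315766
[[-0.3246  0.0249 -0.9455]
 [ 0.9458  0.0005 -0.3247]
 [-0.0077 -0.9997 -0.0237]] xhead 108.94381288560919
```

View pics/s9.png

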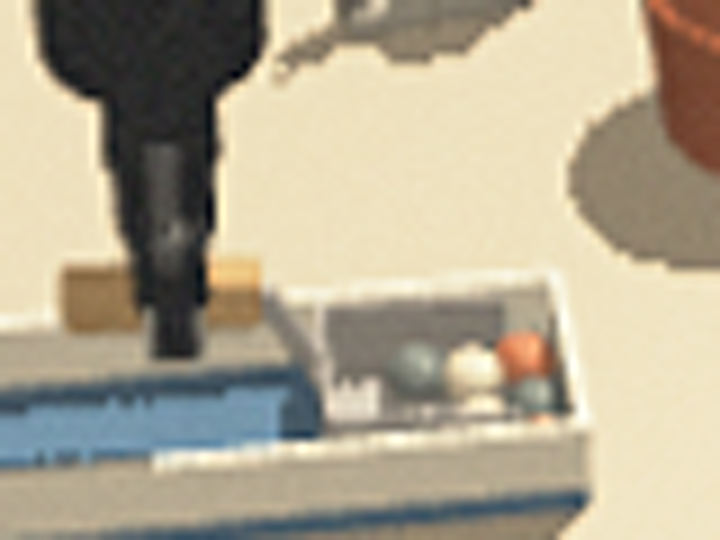

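Request:
{"method": "send_rows", "body": {
  "increments": [
    [0,[0,0,-0.5],[0,0,0]],
    [0,[0,0,-0.5],[0,0,0]],
    [0,[0,0,0],[0,0,0]],
    [0,[0,0.1,-0.1],[0.03,0,0]],
    [0,[0,0.1,-0.1],[0.03,0,0]],
    [0,[0,0.1,-0.1],[0.03,0,0]],
    [0,[0,0.1,-0.1],[0.03,0,0]],
    [0,[0,0.1,-0.1],[0.03,0,0]],
    [0,[0,0,0],[0,0,0]]
  ]
}}

```text
time_s: 13.4
tool_pos: [0.6385, -0.058, 0.0482]
eef_rot: [0.441, -0.379, -0.531, 0.617]
contact_force: [1.8, 0.6, -1.9]
grip_width: 0.0172
```

```bash
python3 - <<'E'
from h import *
show()
s=optics.camera("side");crop(s,200,150,280,210,9,"pics/s10.png")
E
```

```text
13.4 tcp [ 0.6385 -0.058   0.0482] q [-0.1847  0.6534  0.0954  1.1444 -0.0736 -0.5105] F [ 1.7939  0.611  -1.868 ] M [ 0.4583 -0.67   -0.1697] w 0.017220255688092344
[[-0.3247 -0.1422 -0.9351]
 [ 0.9458 -0.0483 -0.3211]
 [ 0.0005 -0.9887  0.1502]] xhead 108.94569840413865
```

View pics/s10.png

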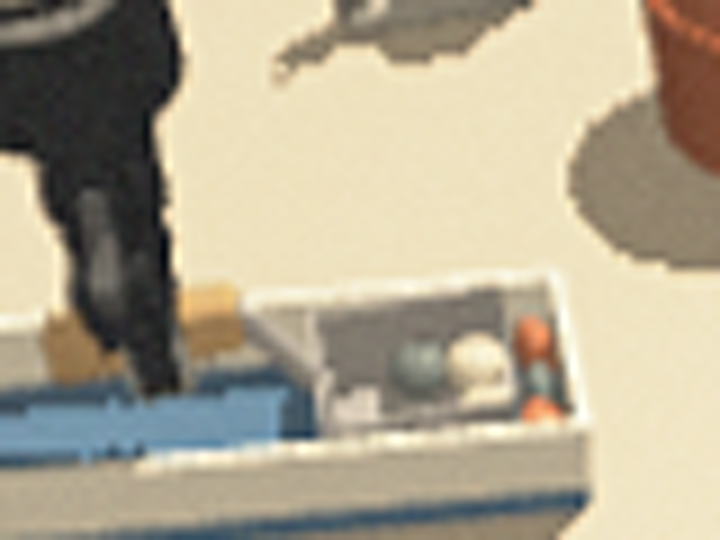

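Request:
{"method": "send_rows", "body": {
  "increments": [
    [0,[0,-0.4,0],[0.02,0,0]],
    [0,[0,-0.8,0],[0.03,0,0]],
    [0,[0,-1,0],[0.03,0,0]],
    [0,[0,-1,0],[0.03,0,0]],
    [0,[0,-1,0],[0.03,0,0]],
    [0,[0,-1,0.1],[0.03,0,0]],
    [0,[0,-1,0.2],[0.03,0,0]],
    [0,[0,-1,0.2],[0,0,0]],
    [0,[0,-0.5,0.1],[0,0,0]],
    [0,[0,0,0],[0,0,0]]
  ]
}}

```text
time_s: 14.45
tool_pos: [0.6516, -0.054, 0.1259]
eef_rot: [0.476, -0.334, -0.467, 0.666]
contact_force: [-0.2, 0.3, -1.2]
grip_width: 0.017
```

```bash
python3 - <<'E'
from h import *
show()
s=optics.camera("side");crop(s,190,120,290,210,8,"pics/s11.png")
E
```

```text
14.45 tcp [ 0.6516 -0.054   0.1259] q [-0.1393  0.7866  0.5336  1.6305 -0.1554 -0.4448] F [-0.2494  0.2651 -1.2106] M [ 0.2227 -0.5655  0.0303] w 0.016979310910606702
[[-0.3241 -0.3225 -0.8894]
 [ 0.946  -0.1111 -0.3045]
 [-0.0006 -0.94    0.341 ]] xhead 108.9124291402961
```

View pics/s11.png

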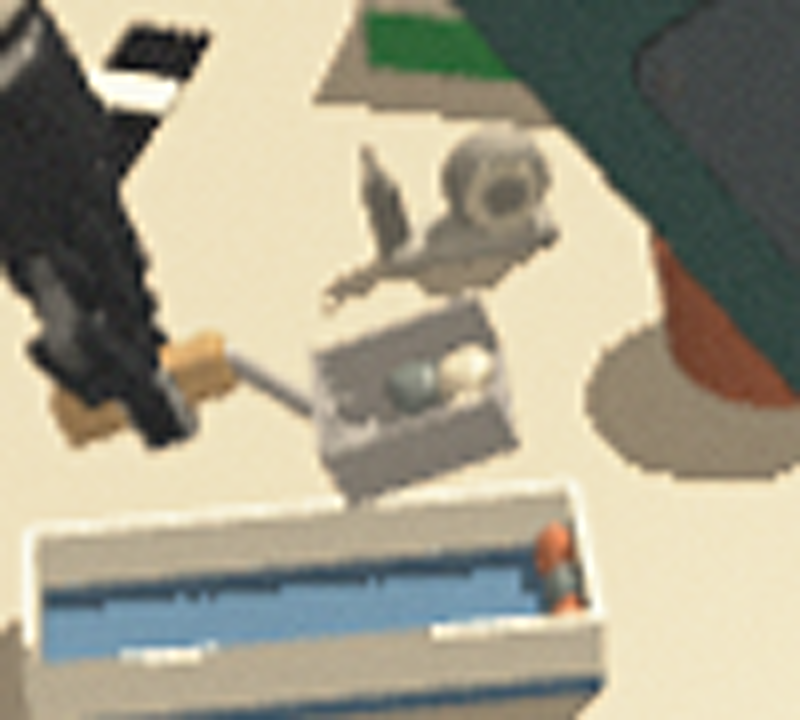

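```bash
python3 - <<'E'
from h import *
t=optics.camera("top");crop(t,180,60,380,250,4,"pics/t11.png")
E
```

```text
(no output)
```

View pics/t11.png

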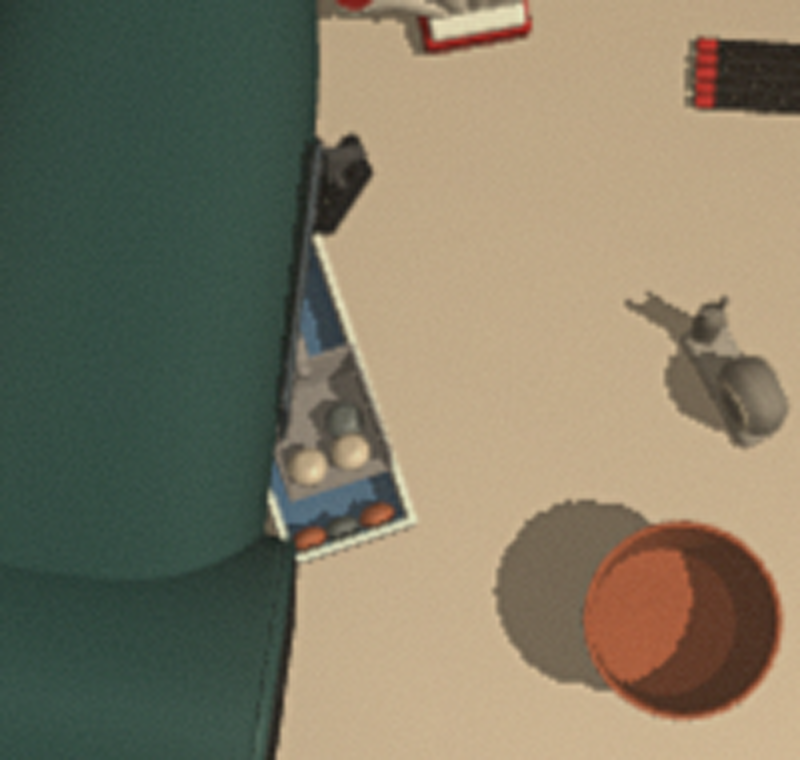

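```bash
cat > kin.py <<'E'
import numpy as np
from scipy.optimize import least_squares
D=[([-1.3443,.2633,-.0486,1.2595,0,1.4155],[.1956,-.4871,.2311]),
([.192,.6064,.4355,1.4005,.0008,.3952],[.6756,.2143,.1997]),
([.1812,.6692,.1239,1.0266,0,.3919],[.6765,.2065,.0425]),
([-.1343,.7062,.4245,1.2893,.0001,-.4646],[.7507,-.0195,.1232]),
([-.1347,.726,.329,1.1735,0,-.4649],[.7509,-.0198,.0735]),
([-.1882,.6087,.0395,.9997,0,-.5182],[.6753,-.046,.0553]),
([-.2189,.5519,-.0702,.9434,.0013,-.549],[.6396,-.0587,.0557]),
([-.1847,.6534,.0954,1.1444,-.0736,-.5105],[.6385,-.058,.0482]),
([-.1393,.7866,.5336,1.6305,-.1554,-.4448],[.6516,-.054,.1259])]
def fk(q,P,full=False):
    a,b,A,B,C,E,d,e,s=P
    g=q[1]-q[2];al=g+q[3]
    r=a+A*np.sin(q[1])+B*np.cos(q[1])+C*np.sin(g)+E*np.cos(g)
    z=b+A*np.cos(q[1])-B*np.sin(q[1])+C*np.cos(g)-E*np.sin(g)
    er=np.array([np.cos(q[0]),np.sin(q[0]),0]);el=np.array([-er[1],er[0],0]);ez=np.array([0,0,1.])
    dr=np.cos(al)*er-np.sin(al)*ez
    t=np.cos(q[4])*dr+s*np.sin(q[4])*el
    p=r*er+z*ez+d*dr+e*t
    return (p,t) if full else p
def fit():
    best=None
    for s in (1,-1):
        f=lambda P:np.concatenate([fk(q,list(P)+[s])-p for q,p in D]+[1e-4*(np.array(P)-[0,.3,.4,0,0,.4,.1,.2])])
        o=least_squares(f,[0,.3,.4,0,0,.4,.1,.2])
        if best is None or o.cost<best[0]: best=(o.cost,list(o.x)+[s],np.abs(o.fun[:-8]).max())
    return best
if __name__=="__main__":
    c,P,m=fit();print(np.round(P,4),"max err",m)
    for q,p in D[-2:]: print(fk(q,P,True)[1])
E
python3 kin.py
```

```text
[-3.000e-04  1.598e-01  5.817e-01  6.000e-04  5.050e-02  3.695e-01
  8.520e-02  3.396e-01 -1.000e+00] max err 0.08048655332687704
[-0.1151384   0.09631715 -0.98866888]
[-0.27949072  0.19547605 -0.94003939]
```

```bash
sed -i 's/for s in (1,-1)/for s in (1,)/' kin.py; python3 kin.py; python3 - <<'E'
from kin import *
c,P,m=fit()
for q,p in D: print(np.round((fk(q,P)-p)*1000,1))
E
```

```text
[ 0.0029  0.1569  0.5784 -0.0063  0.0515  0.3739  0.7591 -0.3378  1.    ] max err 0.08053122511466626
[-0.14214752 -0.04824859 -0.98866888]
[-0.3224718  -0.11107605 -0.94003939]
[-79.1 -18.4  -1.1]
[ 15.8 -80.2   1.9]
[ 14.7 -79.9   0.8]
[-10.6 -80.5   2.1]
[-10.7 -80.5   1.8]
[-15.2 -79.7   0.3]
[-18.  -80.   -0.3]
[ -6.3 -34.8  -1. ]
[ 1.3 15.3 -4.5]
```

```bash
sed -i 's/a,b,A,B,C,E,d,e,s=P/a,b,A,B,C,E,d,e,m,s=P/; s/+d\*dr+e\*t/+d*dr+e*t+m*el/; s/\[0,.3,.4,0,0,.4,.1,.2\]/[0,.3,.4,0,0,.4,.1,.2,.08]/g; s/o.fun\[:-8\]/o.fun[:-9]/' kin.py; python3 kin.py; python3 - <<'E'
from kin import *
c,P,m=fit()
for q,p in D: print(np.round((fk(q,P)-p)*1000,1))
E
```

```text
[-1.000e-04  1.596e-01  5.814e-01  0.000e+00  5.050e-02  3.699e-01
  1.390e-01  2.855e-01  8.120e-02  1.000e+00] max err 5.6672824705117364e-05
[-0.14214752 -0.04824859 -0.98866888]
[-0.3224718  -0.11107605 -0.94003939]
[-0.  0. -0.]
[ 0.1 -0.   0. ]
[-0. -0. -0.]
[-0.  0. -0.]
[-0. -0. -0.]
[0. 0. 0.]
[-0. -0.  0.]
[ 0. -0.  0.]
[-0.  0.  0.]
```

```bash
cat >> kin.py <<'E'
_,PP,_=fit()
lo=np.array([-2.65,-.89,-1.18,-2.13,-1.35,-3.14]);hi=np.array([2.65,1.7,1.37,2.11,1.29,3.14])
def fkT(q):
    p,t=fk(q,PP,True);al=q[1]-q[2]+q[3]
    er=np.array([np.cos(q[0]),np.sin(q[0]),0]);el=np.array([-er[1],er[0],0]);dr=np.cos(al)*er-np.sin(al)*np.array([0,0,1.])
    u=-np.sin(q[4])*dr+np.cos(q[4])*el
    x=np.cos(q[5])*u+np.sin(q[5])*np.cross(t,u)
    return p,np.stack([x,t,np.cross(x,t)],1)
def ik(p,R,q0):
    def f(q):
        a,M=fkT(q); return np.concatenate([(a-p)*5,(M-R).ravel()])
    o=least_squares(f,np.clip(q0,lo+1e-3,hi-1e-3),bounds=(lo,hi)); return o.x,np.abs(o.fun).max()
def scoopR(psi,th):
    """psi deg yaw of scoop x, th rad nose-up -> tool matrix"""
    h=np.radians(psi);f=np.array([np.cos(h),np.sin(h),0]);z=np.array([0,0,1.])
    sx=np.cos(th)*f+np.sin(th)*z; sz=-np.sin(th)*f+np.cos(th)*z; sy=np.cross(sz,sx)
    return np.stack([-sy,-sz,sx],1)
def tcp_from_lip(lip,R): return np.array(lip)-.12*R[:,2]-.0434*R[:,1]
E
python3 - <<'E'
from kin import *
np.set_printoptions(precision=3,suppress=True)
q0=np.array([-.1393,.7866,.5336,1.6305,-.1554,-.4448]);print(fkT(q0))
c=np.array([.4552,-.3026])
for psi in (90,120,146,170,199,230,270):
    f=np.array([np.cos(np.radians(psi)),np.sin(np.radians(psi))]); q=q0+[-.4,0,0,0,0,-.4+np.radians(199-psi)]
    print("psi",psi)
    for th,z in ((.35,.16),(0,.11),(-.4,.085),(-.8,.065),(-1.1,.06),(-1.3,.06)):
        l=np.array([*(c-.015*f),z]);R=scoopR(psi,th);q,e=ik(tcp_from_lip(l,R),R,q);print(th,q,"err %.4f"%e, "tcp",tcp_from_lip(l,R))
E
```

```text
(array([ 0.652, -0.054,  0.126]), array([[-0.324, -0.322, -0.889],
       [ 0.946, -0.111, -0.305],
       [-0.001, -0.94 ,  0.341]]))
psi 90
0.35 [-0.988  0.698  0.444  1.612  0.19   0.554] err 0.0000 tcp [ 0.455 -0.445  0.16 ]
0 [-0.895  0.476  0.072  1.168 -0.     0.676] err 0.0000 tcp [ 0.455 -0.438  0.153]
-0.4 [-0.732  0.278 -0.272  0.745 -0.294  0.797] err 0.0000 tcp [ 0.455 -0.411  0.172]
-0.8 [-0.517  0.202 -0.581  0.317 -0.673  0.887] err 0.0000 tcp [ 0.455 -0.37   0.181]
-1.1 [-0.348  0.25  -0.781 -0.051 -0.993  0.896] err 0.0000 tcp [ 0.455 -0.333  0.187]
-1.3 [-0.251  0.35  -0.922 -0.431 -1.204  0.807] err 0.0000 tcp [ 0.455 -0.308  0.187]
psi 120
0.35 [-0.832  0.856  0.769  1.826  0.073  0.203] err 0.0000 tcp [ 0.527 -0.426  0.16 ]
0 [-0.798  0.543  0.193  1.221 -0.     0.249] err 0.0000 tcp [ 0.523 -0.42   0.153]
-0.4 [-0.734  0.258 -0.316  0.615 -0.12   0.29 ] err 0.0000 tcp [ 0.51  -0.397  0.172]
-0.8 [-0.634  0.093 -0.802 -0.081 -0.292  0.296] err 0.0000 tcp [ 0.489 -0.361  0.181]
-1.1 [-0.534  0.162 -1.168 -0.802 -0.452  0.25 ] err 0.0000 tcp [ 0.471 -0.329  0.187]
[... 2022 characters left out ...]
-1.1 [-1.133  0.625 -0.102  1.535  0.941 -2.368] err 0.0000 tcp [ 0.475 -0.279  0.187]
-1.3 [-1.205  0.783 -0.047  1.792  1.001 -2.693] err 0.0000 tcp [ 0.459 -0.299  0.187]
psi 270
0.35 [-0.313  0.177 -0.42   0.862 -0.332 -1.903] err 0.0000 tcp [ 0.455 -0.16   0.16 ]
0 [-0.521  0.235 -0.306  1.03   0.    -2.092] err 0.0000 tcp [ 0.455 -0.168  0.153]
-0.4 [-0.739  0.404 -0.075  1.369  0.292 -2.351] err 0.0000 tcp [ 0.455 -0.194  0.172]
-0.8 [-0.897  0.675  0.198  1.771  0.464 -2.634] err 0.0000 tcp [ 0.455 -0.235  0.181]
-1.1 [-0.975  0.909  0.424  2.105  0.524 -2.843] err 0.0000 tcp [ 0.455 -0.272  0.187]
-1.3 [-1.028  0.953  0.362  2.11   0.577 -2.915] err 0.1001 tcp [ 0.455 -0.297  0.187]
```

```bash
python3 - <<'E'
from h import *
import kin
c=np.array([.4552,-.3026]);psi=199;f=np.array([np.cos(np.radians(psi)),np.sin(np.radians(psi))])
def tp(th,z,back=.015):
    R=kin.scoopR(psi,th);return kin.tcp_from_lip(np.array([*(c-back*f),z]),R),Rn.from_matrix(R)
p,R=tp(.35,.16); e=plan(18,0,p,R,cyl=False)
q=kin.ik(p,R.as_matrix(),state()[0]["joint_pos"]);print(q)
E
```

```text
[ [0,[-0.2,0.0,0.1],[0.0,0.0,0.0]],
[0,[-0.4,0.0,0.3],[0.0,0.0,0.0]],
[0,[-0.7,0.1,0.5],[0.0,0.0,0.0]],
[0,[-0.9,0.0,0.7],[0.0,0.0,0.0]],
[0,[-1.0,0.1,0.8],[0.0,0.0,0.0]],
[0,[-1.2,0.1,0.9],[0.0,0.0,0.0]],
[0,[-1.4,0.0,1.0],[0.0,0.0,0.0]],
[0,[-1.4,0.1,1.0],[0.0,0.0,0.0]],
[0,[-1.4,0.1,1.1],[0.0,0.0,0.0]],
[0,[-1.4,0.1,1.0],[0.0,0.0,0.0]],
[0,[-1.4,0.1,1.1],[0.0,0.0,0.0]],
[0,[-1.3,0.0,1.0],[0.0,0.0,0.0]],
[0,[-1.2,0.1,0.9],[0.0,0.0,0.0]],
[0,[-1.1,0.1,0.8],[0.0,0.0,0.0]],
[0,[-0.9,0.0,0.6],[0.0,0.0,0.0]],
[0,[-0.7,0.1,0.5],[0.0,0.0,0.0]],
[0,[-0.4,0.0,0.4],[0.0,0.0,0.0]],
[0,[-0.1,0.0,0.1],[0.0,0.0,0.0]] ]
ends [ 0.5896 -0.2558  0.1596] 108.9089363166215
(array([-0.4307,  0.7082,  0.4677,  1.5884, -0.2391, -0.7312]), np.float64(4.213296378452469e-13))
```

Request:
{"method": "send_rows", "body": {
  "increments": [
    [0,[-0.2,0,0.1],[0,0,0]],
    [0,[-0.4,0,0.3],[0,0,0]],
    [0,[-0.7,0.1,0.5],[0,0,0]],
    [0,[-0.9,0,0.7],[0,0,0]],
    [0,[-1.0,0.1,0.8],[0,0,0]],
    [0,[-1.2,0.1,0.9],[0,0,0]],
    [0,[-1.4,0,1.0],[0,0,0]],
    [0,[-1.4,0.1,1.0],[0,0,0]],
    [0,[-1.4,0.1,1.1],[0,0,0]],
    [0,[-1.4,0.1,1.0],[0,0,0]],
    [0,[-1.4,0.1,1.1],[0,0,0]],
    [0,[-1.3,0,1.0],[0,0,0]]
  ]
}}

```text
time_s: 15.75
tool_pos: [0.6052, -0.2052, 0.1514]
eef_rot: [0.476, -0.333, -0.466, 0.667]
contact_force: [0.1, 0.2, -1.6]
grip_width: 0.017
```

Request:
{"method": "send_rows", "body": {
  "increments": [
    [0,[-1.2,0.1,0.9],[0,0,0]],
    [0,[-1.1,0.1,0.8],[0,0,0]],
    [0,[-0.9,0,0.6],[0,0,0]],
    [0,[-0.7,0.1,0.5],[0,0,0]],
    [0,[-0.4,0,0.4],[0,0,0]],
    [0,[-0.1,0,0.1],[0,0,0]],
    [0,[0,0,0],[0,0,0]],
    [0,[0,0,0],[0,0,0]]
  ]
}}

```text
time_s: 16.55
tool_pos: [0.5899, -0.2553, 0.1596]
eef_rot: [0.476, -0.333, -0.467, 0.667]
contact_force: [-0.2, -0.3, -1.9]
grip_width: 0.017
```

```bash
python3 - <<'E'
from h import *
show()
s=optics.camera("side");crop(s,220,90,340,190,6,"pics/s12.png")
t=optics.camera("top");crop(t,230,110,400,260,4,"pics/t12.png")
E
```

```text
16.55 tcp [ 0.5899 -0.2553  0.1596] q [-0.4298  0.7077  0.4667  1.5885 -0.2385 -0.7294] F [-0.2495 -0.3305 -1.9453] M [ 0.1788 -0.5563  0.0582] w 0.017040175270732625
[[-0.3247 -0.3244 -0.8884]
 [ 0.9458 -0.1112 -0.3051]
 [ 0.0002 -0.9394  0.3429]] xhead 108.94674514978615
```

View pics/s12.png

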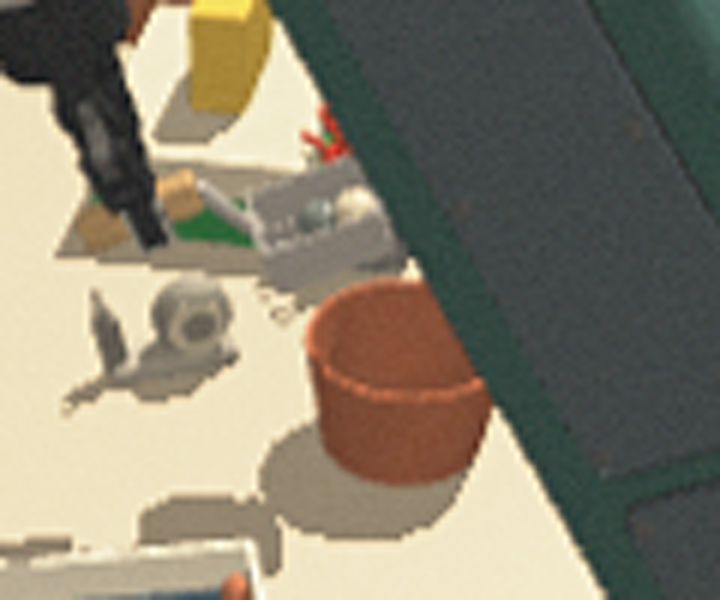

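View pics/t12.png

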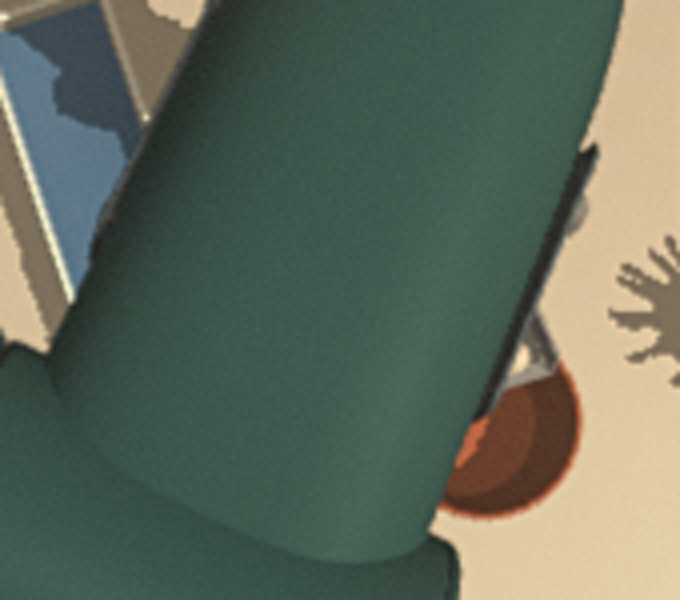

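```bash
python3 - <<'E'
from h import *
t=optics.camera("top");s=optics.camera("side")
_,p,R=state(); M=R.as_matrix(); sx=M[:,2]; sy=-M[:,0]; sz=-M[:,1]
o=p+sx*.085-sz*.0434
for n,(x,y,z) in dict(fL_top=(35,32,30),fLb=(35,32,0),fRb=(35,-32,0),fR_top=(35,-32,30),rR_top=(-35,-32,30),rRb=(-35,-32,0),hb=(-125,0,62)).items():
    X=o+sx*x/1e3+sy*y/1e3+sz*z/1e3; print(n,X,(proj(t,X)-[230,110]+.5)*4-.5,(proj(s,X)-[220,90]+.5)*6-.5)
print("planter top rim c",(proj(t,[.4552,-.3026,.075])-[230,110]+.5)*4,(proj(s,[.4552,-.3026,.075])-[220,90]+.5)*6)
for a in (90,180):
    a=np.radians(a);print((proj(s,[.4552+.061*np.cos(a),-.3026+.061*np.sin(a),.075])-[220,90]+.5)*6)
crop(t,320,160,390,240,9,"pics/t13.png")
E
```

```text
fL_top [ 0.4893 -0.3238  0.1882] [563.7008 354.176 ] [357.4779 143.6849]
fLb [ 0.4796 -0.3271  0.16  ] [557.1421 374.0666] [373.6489 185.6525]
fRb [ 0.4588 -0.2666  0.16  ] [449.8298 410.3675] [393.7862 247.2859]
fR_top [ 0.4685 -0.2632  0.1882] [453.5616 391.4097] [377.3104 204.6858]
rR_top [ 0.5307 -0.2419  0.1642] [406.702  281.9109] [256.8759 251.7541]
rRb [ 0.521  -0.2452  0.136 ] [404.2397 303.1428] [275.1765 293.1627]
hb [ 0.6315 -0.2412  0.1633] [404.4662 104.5121] [ 78.5017 234.6765]
planter top rim c [482.7116 420.2824] [403.2294 337.2465]
[387.4447 399.0609]
[506.9162 348.9084]
```

View pics/t13.png

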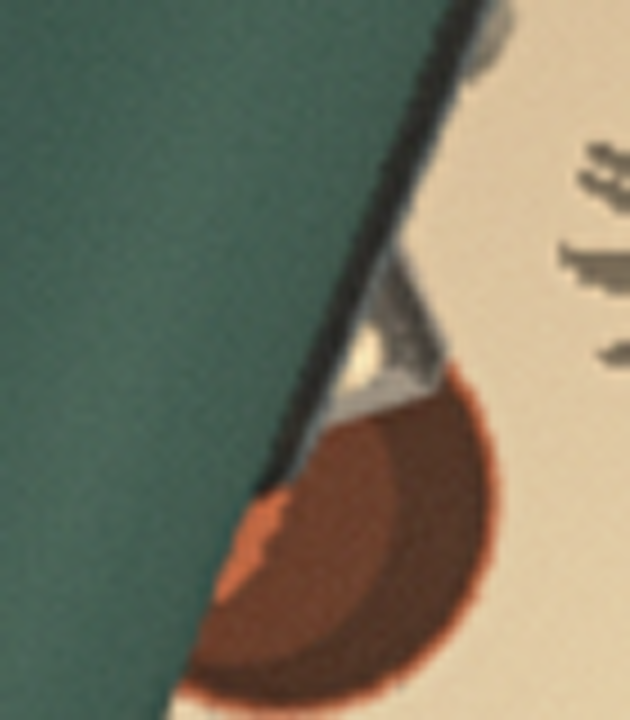

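```bash
cat > dump.py <<'E'
from h import *
import kin
c=np.array([.4552,-.3026]);psi=199;f=np.array([np.cos(np.radians(psi)),np.sin(np.radians(psi))])
def tp(th,z,back=.015):
    R=kin.scoopR(psi,th);return kin.tcp_from_lip(np.array([*(c-back*f),z]),R),Rn.from_matrix(R)
E
python3 - <<'E'
from dump import *
st=None
for N,th,z in ((7,0,.105),(6,-.4,.085),(6,-.7,.07),(8,-1.05,.06)):
    p,R=tp(th,z); st=plan(N,0,p,R,cyl=False,prof=False,start=st)
E
```

```text
[ [0,[0.0,0.2,0.0],[-0.05,0.0,0.0]],
[0,[0.0,0.2,0.1],[-0.05,0.0,0.0]],
[0,[0.0,0.2,0.1],[-0.05,0.0,0.0]],
[0,[0.0,0.1,0.0],[-0.05,0.0,0.0]],
[0,[-0.1,0.2,0.1],[-0.05,0.0,0.0]],
[0,[0.0,0.2,0.1],[-0.05,0.0,0.0]],
[0,[0.0,0.1,0.1],[-0.05,0.0,0.0]] ]
ends [ 0.5832 -0.2588  0.1488] 108.94351850981583
[ [0,[0.0,-0.4,0.4],[-0.07,0.0,0.0]],
[0,[0.0,-0.4,0.5],[-0.06,0.0,0.0]],
[0,[0.0,-0.4,0.4],[-0.07,0.0,0.0]],
[0,[0.0,-0.5,0.3],[-0.07,0.0,0.0]],
[0,[0.0,-0.5,0.3],[-0.06,0.0,0.0]],
[0,[0.0,-0.5,0.3],[-0.07,0.0,0.0]] ]
ends [ 0.5583 -0.2673  0.1719] 108.94351850981585
[ [0,[0.0,-0.3,0.4],[-0.05,0.0,0.0]],
[0,[0.0,-0.4,0.4],[-0.05,0.0,0.0]],
[0,[0.0,-0.3,0.4],[-0.05,0.0,0.0]],
[0,[0.0,-0.4,0.3],[-0.05,0.0,0.0]],
[0,[0.0,-0.4,0.4],[-0.05,0.0,0.0]],
[0,[0.0,-0.4,0.3],[-0.05,0.0,0.0]] ]
ends [ 0.5297 -0.2771  0.18  ] 108.94351850981583
[ [0,[0.0,-0.4,0.4],[-0.04,0.0,0.0]],
[0,[0.0,-0.4,0.3],[-0.05,0.0,0.0]],
[0,[0.0,-0.4,0.3],[-0.04,0.0,0.0]],
[0,[0.0,-0.4,0.3],[-0.05,0.0,0.0]],
[0,[0.0,-0.5,0.3],[-0.04,0.0,0.0]],
[0,[0.0,-0.5,0.2],[-0.04,0.0,0.0]],
[0,[0.0,-0.4,0.3],[-0.05,0.0,0.0]],
[0,[0.0,-0.5,0.2],[-0.04,0.0,0.0]] ]
ends [ 0.4903 -0.2907  0.1857] 108.94351850981582
```

Request:
{"method": "send_rows", "body": {
  "increments": [
    [0,[0,0.2,0],[-0.05,0,0]],
    [0,[0,0.2,0.1],[-0.05,0,0]],
    [0,[0,0.2,0.1],[-0.05,0,0]],
    [0,[0,0.1,0],[-0.05,0,0]],
    [0,[-0.1,0.2,0.1],[-0.05,0,0]],
    [0,[0,0.2,0.1],[-0.05,0,0]],
    [0,[0,0.1,0.1],[-0.05,0,0]],
    [0,[0,-0.4,0.4],[-0.07,0,0]],
    [0,[0,-0.4,0.5],[-0.06,0,0]],
    [0,[0,-0.4,0.4],[-0.07,0,0]],
    [0,[0,-0.5,0.3],[-0.07,0,0]]
  ]
}}

```text
time_s: 17.85
tool_pos: [0.566, -0.2646, 0.1645]
eef_rot: [-0.351, 0.463, 0.648, -0.492]
contact_force: [-0.0, 0.0, -2.0]
grip_width: 0.0171
```

Request:
{"method": "send_rows", "body": {
  "increments": [
    [0,[0,-0.5,0.3],[-0.06,0,0]],
    [0,[0,-0.5,0.3],[-0.07,0,0]],
    [0,[0,-0.3,0.4],[-0.05,0,0]],
    [0,[0,-0.4,0.4],[-0.05,0,0]],
    [0,[0,-0.3,0.4],[-0.05,0,0]],
    [0,[0,-0.4,0.3],[-0.05,0,0]],
    [0,[0,-0.4,0.4],[-0.05,0,0]],
    [0,[0,-0.4,0.3],[-0.05,0,0]],
    [0,[0,-0.4,0.4],[-0.04,0,0]],
    [0,[0,-0.4,0.3],[-0.05,0,0]],
    [0,[0,-0.4,0.3],[-0.04,0,0]],
    [0,[0,-0.4,0.3],[-0.05,0,0]]
  ]
}}

```text
time_s: 19.05
tool_pos: [0.51, -0.284, 0.1829]
eef_rot: [-0.196, 0.547, 0.766, -0.275]
contact_force: [0.1, 0.1, -0.8]
grip_width: 0.0172
```

Request:
{"method": "send_rows", "body": {
  "increments": [
    [0,[0,-0.5,0.3],[-0.04,0,0]],
    [0,[0,-0.5,0.2],[-0.04,0,0]],
    [0,[0,-0.4,0.3],[-0.05,0,0]],
    [0,[0,-0.5,0.2],[-0.04,0,0]],
    [0,[0,0,0],[0,0,0]],
    [0,[0,0,0],[0,0,0]],
    [0,[0,0,0],[0,0,0]]
  ]
}}

```text
time_s: 19.75
tool_pos: [0.4904, -0.2909, 0.1859]
eef_rot: [-0.15, 0.562, 0.786, -0.21]
contact_force: [-0.1, 0.4, -1.8]
grip_width: 0.017
```

```bash
python3 - <<'E'
from h import *
show()
s=optics.camera("side");crop(s,220,90,340,190,6,"pics/s14.png")
t=optics.camera("top");crop(t,230,110,400,260,4,"pics/t14.png")
E
```

```text
19.75 tcp [ 0.4904 -0.2909  0.1859] q [-1.1474  0.2604 -0.6309  0.5191  1.0414 -1.3863] F [-0.1425  0.3683 -1.7797] M [-0.293   0.9604  0.0131] w 0.01699234940077725
[[-0.3246  0.8201 -0.4713]
 [ 0.9458  0.2811 -0.1624]
 [-0.0007 -0.4985 -0.8669]] xhead 108.943287717672
```

View pics/s14.png

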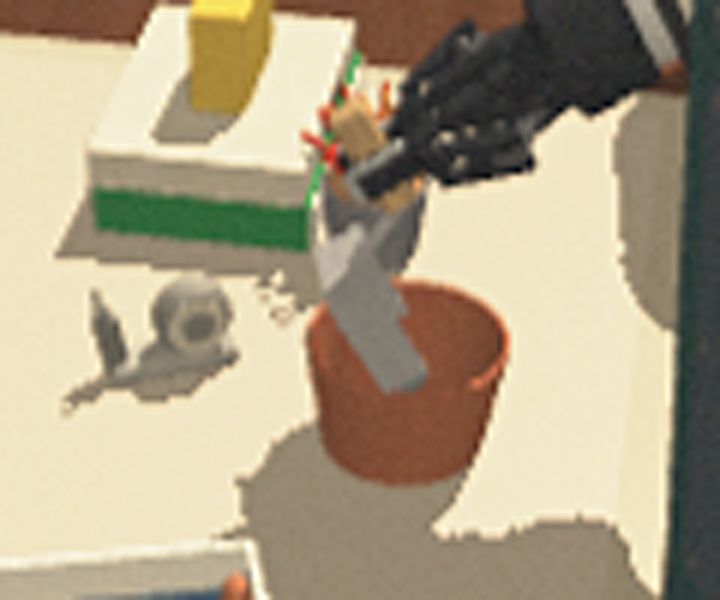

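View pics/t14.png

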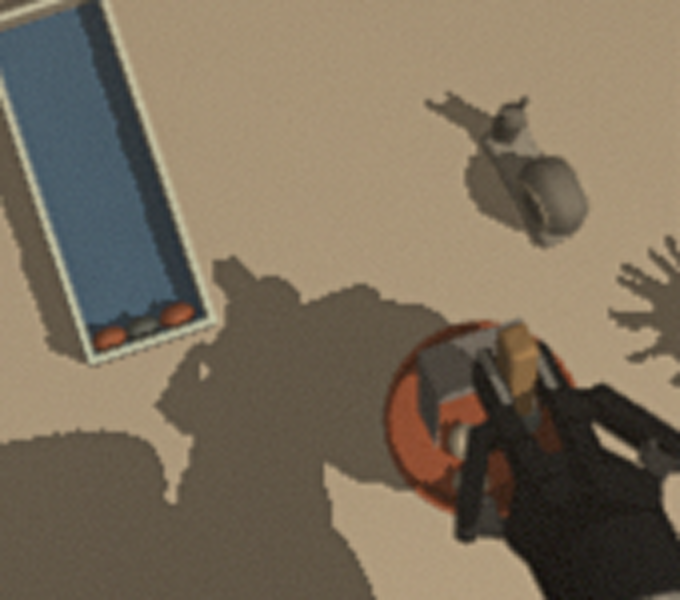

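```bash
python3 - <<'E'
from h import *
s=optics.camera("side");crop(s,265,125,310,165,13,"pics/s15.png")
t=optics.camera("top");crop(t,322,180,382,245,9,"pics/t15.png")
E
```

View pics/s15.png

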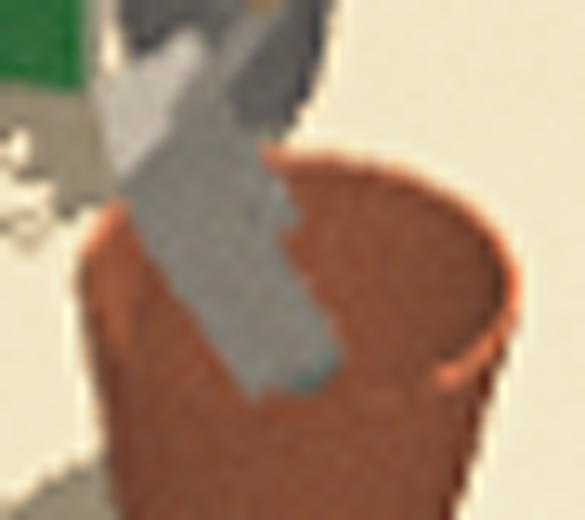

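View pics/t15.png

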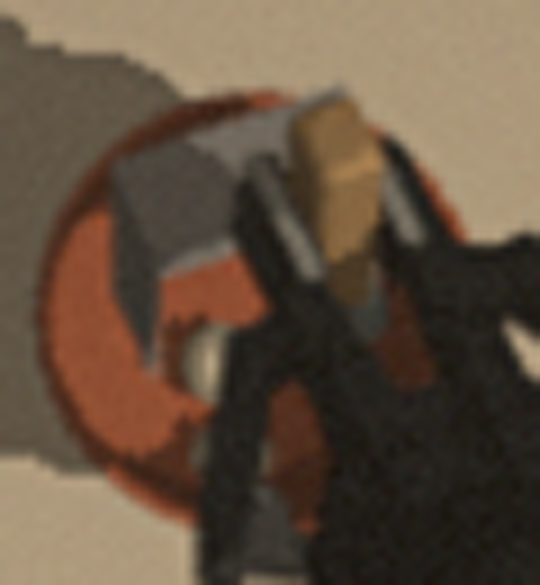

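```bash
python3 - <<'E'
from h import *
s=optics.camera("side");t=optics.camera("top")
print(tri(t,(362.6,214.7),s,(289.2,153.5)))
_,p,R=state(); M=R.as_matrix(); sx=M[:,2]; sy=-M[:,0]; sz=-M[:,1]
l=p+sx*.12-sz*.0434;print(l,l+.029*sy,l+.029*sy-.01*sx+.008*sz)
for z in (.02,.06): print(onz(s,289.2,153.5,z),onz(t,362.6,214.7,z))
E
```

```text
(array([ 0.4529, -0.3492,  0.007 ]), np.float64(0.006811257687934206))
[ 0.4694 -0.298   0.0601] [ 0.4788 -0.3254  0.0602] [ 0.477  -0.3261  0.0728]
[ 0.4477 -0.3323  0.02  ] [ 0.4561 -0.3457  0.02  ]
[ 0.4422 -0.279   0.06  ] [ 0.4553 -0.3363  0.06  ]
```

Request:
{"method": "send_rows", "body": {
  "increments": [
    [0,[0,-0.3,-0.5],[0,0,0]],
    [0,[0,-0.5,-0.9],[0,0,0]],
    [0,[0,-0.7,-1.3],[0,0,0]],
    [0,[0,-0.7,-1.3],[0,0,0]],
    [0,[0,-0.7,-1.3],[0,0,0]],
    [0,[0,-0.7,-1.3],[0,0,0]],
    [0,[0,-0.7,-1.3],[0,0,0]],
    [0,[0,-0.5,-0.9],[0,0,0]],
    [0,[0,-0.3,-0.5],[0,0,0]]
  ]
}}

```text
time_s: 20.95
tool_pos: [0.4922, -0.2904, 0.2931]
eef_rot: [-0.149, 0.562, 0.786, -0.21]
contact_force: [0.0, -0.2, -0.7]
grip_width: 0.0175
```

```bash
python3 - <<'E'
from dump import *
show()
t=optics.camera("top");crop(t,322,150,392,245,7,"pics/t16.png");s=optics.camera("side");crop(s,240,60,340,170,6,"pics/s16.png")
psi=199
R1=Rn.from_matrix(kin.scoopR(199,0)); st=np.array([.4245,.282,0]);ff=np.array([*f,0])
p1=st-.07*ff+[0,0,.2]
print(p1,kin.ik(p1,R1.as_matrix(),[.4,.3,-.1,1.2,0,0]))
plan(28,0,p1,R1,cyl=False,prof=False)
E
```

```text
20.95 tcp [ 0.4922 -0.2904  0.2931] q [-1.1438  0.1463 -0.4405  0.8157  1.042  -1.3781] F [ 0.03   -0.2368 -0.6856] M [-0.3191  0.9701  0.0484] w 0.017522068264192944
[[-0.3243  0.8209 -0.4701]
 [ 0.946   0.2807 -0.1624]
 [-0.0014 -0.4974 -0.8675]] xhead 108.92297062526087
[0.4907 0.3048 0.2   ] (array([0.4148, 0.364 , 0.0165, 1.2233, 0.    , 0.0832]), np.float64(2.5186797092402458e-11))
[ [0,[2.0,0.8,-0.1],[0.04,0.0,0.0]],
[0,[2.0,0.7,0.0],[0.04,0.0,0.0]],
[0,[2.0,0.8,-0.2],[0.03,0.0,0.0]],
[0,[2.1,0.7,-0.1],[0.04,0.0,0.0]],
[0,[2.0,0.7,-0.2],[0.04,0.0,0.0]],
[0,[2.0,0.8,-0.2],[0.04,0.0,0.0]],
[0,[2.0,0.7,-0.2],[0.03,0.0,0.0]],
[0,[2.0,0.7,-0.2],[0.04,0.0,0.0]],
[0,[2.0,0.7,-0.3],[0.04,0.0,0.0]],
[0,[2.0,0.7,-0.3],[0.04,0.0,0.0]],
[0,[2.0,0.7,-0.4],[0.03,0.0,0.0]],
[0,[2.1,0.7,-0.3],[0.04,0.0,0.0]],
[0,[2.0,0.6,-0.4],[0.04,0.0,0.0]],
[0,[2.0,0.7,-0.4],[0.04,0.0,0.0]],
[0,[2.0,0.6,-0.4],[0.03,0.0,0.0]],
[0,[2.0,0.6,-0.5],[0.04,0.0,0.0]],
[0,[2.0,0.6,-0.4],[0.04,0.0,0.0]],
[0,[2.0,0.6,-0.5],[0.04,0.0,0.0]],
[0,[2.0,0.5,-0.6],[0.03,0.0,0.0]],
[0,[2.1,0.6,-0.5],[0.04,0.0,0.0]],
[0,[2.0,0.5,-0.6],[0.04,0.0,0.0]],
[0,[2.0,0.5,-0.5],[0.04,0.0,0.0]],
[0,[2.0,0.4,-0.6],[0.03,0.0,0.0]],
[0,[2.0,0.5,-0.6],[0.04,0.0,0.0]],
[0,[2.0,0.4,-0.7],[0.04,0.0,0.0]],
[0,[2.0,0.4,-0.6],[0.04,0.0,0.0]],
[0,[2.1,0.4,-0.7],[0.03,0.0,0.0]],
[0,[2.0,0.4,-0.6],[0.04,0.0,0.0]] ]
ends [0.4902 0.305  0.1995] 108.91990961935525
```

View pics/t16.png

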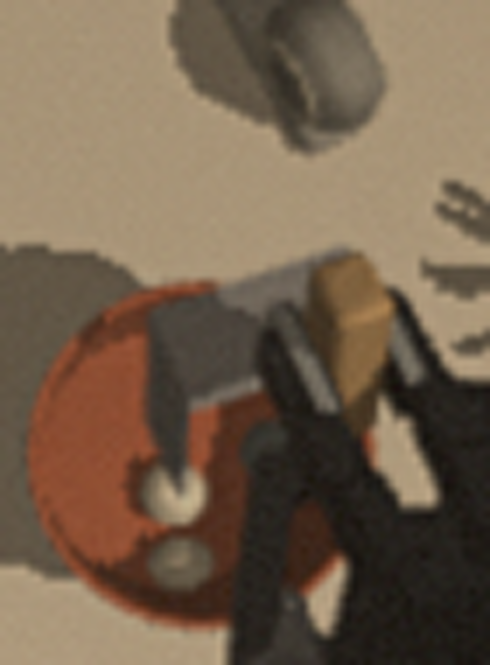

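View pics/s16.png

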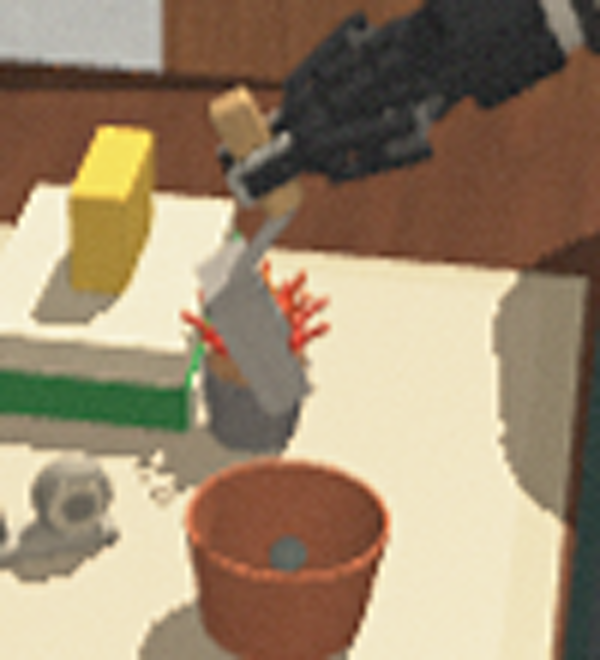

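All three pebbles are in the planter: creams at (175,490) and (180,562) in the top crop, grey at (265,440). The next move carries the empty scoop over to the stand, levelling it on the way.

Request:
{"method": "send_rows", "body": {
  "increments": [
    [0,[1.0,0.4,-0.1],[0.04,0,0]],
    [0,[2.0,0.8,0],[0.04,0,0]],
    [0,[2.0,0.7,0],[0.04,0,0]],
    [0,[2.0,0.8,-0.2],[0.03,0,0]],
    [0,[2.1,0.7,-0.1],[0.04,0,0]],
    [0,[2.0,0.7,-0.2],[0.04,0,0]],
    [0,[2.0,0.8,-0.2],[0.04,0,0]],
    [0,[2.0,0.7,-0.2],[0.03,0,0]],
    [0,[2.0,0.7,-0.2],[0.04,0,0]],
    [0,[2.0,0.7,-0.3],[0.04,0,0]],
    [0,[2.0,0.7,-0.3],[0.04,0,0]],
    [0,[2.0,0.7,-0.4],[0.03,0,0]]
  ]
}}

```text
time_s: 22.25
tool_pos: [0.4902, -0.0456, 0.2504]
eef_rot: [-0.272, 0.514, 0.719, -0.38]
contact_force: [-0.4, -0.9, -1.2]
grip_width: 0.0169
```

Request:
{"method": "send_rows", "body": {
  "increments": [
    [0,[2.1,0.7,-0.3],[0.04,0,0]],
    [0,[2.0,0.6,-0.4],[0.04,0,0]],
    [0,[2.0,0.7,-0.4],[0.04,0,0]],
    [0,[2.0,0.6,-0.4],[0.03,0,0]],
    [0,[2.0,0.6,-0.5],[0.04,0,0]],
    [0,[2.0,0.6,-0.4],[0.04,0,0]],
    [0,[2.0,0.6,-0.5],[0.04,0,0]],
    [0,[2.0,0.5,-0.6],[0.03,0,0]],
    [0,[2.1,0.6,-0.5],[0.04,0,0]],
    [0,[2.0,0.5,-0.6],[0.04,0,0]],
    [0,[2.0,0.5,-0.5],[0.04,0,0]],
    [0,[2.0,0.4,-0.6],[0.03,0,0]]
  ]
}}

```text
time_s: 23.45
tool_pos: [0.4872, 0.2092, 0.2075]
eef_rot: [-0.38, 0.44, 0.616, -0.531]
contact_force: [0.4, -0.4, -0.7]
grip_width: 0.0172
```

Request:
{"method": "send_rows", "body": {
  "increments": [
    [0,[2.0,0.5,-0.6],[0.04,0,0]],
    [0,[2.0,0.4,-0.7],[0.04,0,0]],
    [0,[2.0,0.4,-0.6],[0.04,0,0]],
    [0,[1.5,0,-0.5],[0.01,0,0]],
    [0,[0.8,0,-0.2],[0,0,0]],
    [0,[0,0,0],[0,0,0]],
    [0,[0,0,0],[0,0,0]]
  ]
}}

```text
time_s: 24.15
tool_pos: [0.4862, 0.2951, 0.1978]
eef_rot: [-0.407, 0.415, 0.581, -0.57]
contact_force: [0.6, 0.3, -1.4]
grip_width: 0.017
```

```bash
python3 - <<'E'
from dump import *
show()
R1=Rn.from_matrix(kin.scoopR(199,0)); st=np.array([.4245,.282,0]);ff=np.array([*f,0])
delta(st-.07*ff+[0,0,.16],R1)
t=optics.camera("top");crop(t,60,150,180,260,6,"pics/t17.png");s=optics.camera("side");crop(s,190,190,310,340,5,"pics/s17.png")
crop(t,322,150,392,245,7,"pics/t18.png")
E
```

```text
24.15 tcp [0.4862 0.2951 0.1978] q [ 0.403   0.3356 -0.0338  1.1815 -0.0015  0.0727] F [ 0.5847  0.3171 -1.4424] M [ 0.03   -0.0707  0.0179] w 0.017010701934484753
[[-0.3243  0.0189 -0.9458]
 [ 0.946   0.0064 -0.3242]
 [-0.0001 -0.9998 -0.02  ]] xhead 108.9225109900088
shift cm [ 0.773   3.7909 -0.6607] rotvec [ 0.02   -0.0014 -0.0001]
```

View pics/t17.png

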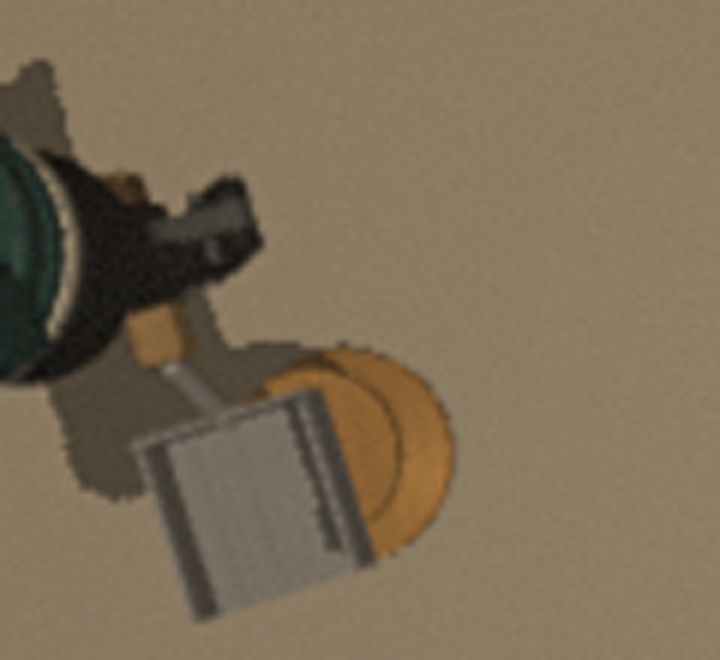

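View pics/s17.png

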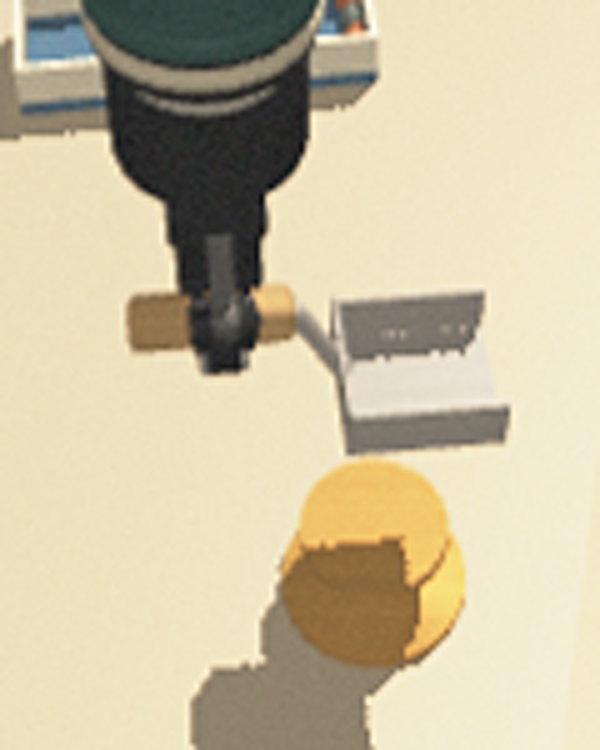

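View pics/t18.png

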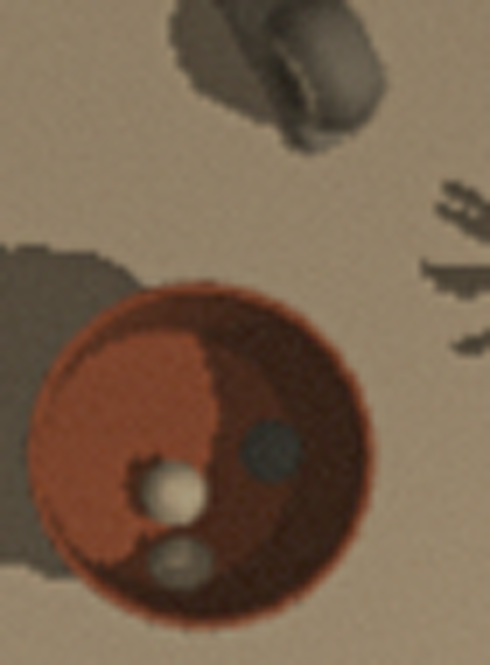

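```bash
python3 - <<'E'
from h import *
t=optics.camera("top");s=optics.camera("side")
def circ(c,x,y,r,z,o,k):
    a=np.linspace(0,2*np.pi,180);q=np.array([(proj(c,[x+r*np.cos(i),y+r*np.sin(i),z])-o+.5)*k-.5 for i in a]);return q.min(0),q.max(0)
print("side top",circ(s,.4245,.282,.036,.055,np.array([190,190]),5),"foot",circ(s,.4245,.282,.046,0.0,np.array([190,190]),5))
print("top top",circ(t,.4245,.282,.036,.055,np.array([60,150]),6),"foot",circ(t,.4245,.282,.046,.0,np.array([60,150]),6))
_,p,R=state(); M=R.as_matrix(); sx=M[:,2]; sy=-M[:,0]; sz=-M[:,1]
o=p+sx*.085-sz*.0434
for n,(x,y,z) in dict(fL_top=(35,32,30),fLb=(35,32,0),fRb=(35,-32,0),fR_top=(35,-32,30),rR_top=(-35,-32,30),rRb=(-35,-32,0),rL_top=(-35,32,30),hb=(-125,0,62)).items():
    X=o+sx*x/1e3+sy*y/1e3+sz*z/1e3; print(n,X,(proj(t,X)-[60,150]+.5)*6-.5,(proj(s,X)-[190,190]+.5)*5-.5)
E
```

```text
side top (array([292.7856, 459.2807]), array([442.976 , 592.8978])) foot (array([275.6652, 502.3639]), array([459.6847, 670.5532]))
top top (array([221.1809, 369.5045]), array([396.9532, 545.439 ])) foot (array([239.1011, 349.3695]), array([453.6404, 564.1154]))
fL_top [0.3836 0.2259 0.1823] [358.7388 572.8357] [481.8253 279.7493]
fLb [0.3841 0.2261 0.1523] [380.1293 567.5585] [477.5769 320.9095]
fRb [0.3634 0.2867 0.1523] [217.2726 622.1171] [503.8413 438.5532]
fR_top [0.3629 0.2865 0.1823] [191.1685 628.971 ] [509.047  397.9994]
rR_top [0.4291 0.3091 0.1837] [132.37   446.5563] [345.3409 413.3414]
rRb [0.4297 0.3093 0.1537] [160.0583 444.8074] [344.3624 453.795 ]
rL_top [0.4498 0.2486 0.1837] [299.6449 390.7862] [327.4274 293.3559]
hb [0.5239 0.3078 0.2175] [109.6918 179.3015] [123.1665 324.5579]
```

```bash
python3 - <<'E'
from dump import *
R1=Rn.from_matrix(kin.scoopR(199,0)); st=np.array([.423,.2795,0]);ff=np.array([*f,0])
delta(st-.07*ff+[0,0,.115],R1)
E
```

```text
shift cm [ 0.6073  8.3201 -0.3253] rotvec [ 0.0204 -0.0021 -0.    ]
```

Request:
{"method": "send_rows", "body": {
  "increments": [
    [0,[0.3,0.6,-0.1],[0.02,0,0]],
    [0,[0.3,1.2,-0.1],[0,0,0]],
    [0,[0,1.4,-0.1],[0,0,0]],
    [0,[0,1.4,0],[0,0,0]],
    [0,[0,1.4,0],[0,0,0]],
    [0,[0,1.2,0],[0,0,0]],
    [0,[0,0.6,0],[0,0,0]],
    [0,[0,0.4,0],[0,0,0]],
    [0,[0,0,0],[0,0,0]],
    [0,[0,0,0],[0,0,0]]
  ]
}}

```text
time_s: 25.35
tool_pos: [0.4877, 0.3024, 0.1163]
eef_rot: [-0.411, 0.411, 0.576, -0.575]
contact_force: [0.1, -0.1, -2.0]
grip_width: 0.0169
```

```bash
python3 - <<'E'
from h import *
show()
s=optics.camera("side");crop(s,200,220,310,330,7,"pics/s19.png")
t=optics.camera("top");crop(t,60,150,180,260,6,"pics/t19.png")
_,p,R=state(); M=R.as_matrix(); sx=M[:,2]; sy=-M[:,0]; sz=-M[:,1]
o=p+sx*.085-sz*.0434
for n,(x,y,z) in dict(fL_top=(35,32,30),fRb=(35,-32,0),fR_top=(35,-32,30),rR_top=(-35,-32,30),rRb=(-35,-32,0),rL_top=(-35,32,30),hb=(-125,0,62)).items():
    X=o+sx*x/1e3+sy*y/1e3+sz*z/1e3; print(n,X,(proj(t,X)-[60,150]+.5)*6-.5,(proj(s,X)-[200,220]+.5)*7-.5)
E
```

```text
25.35 tcp [0.4877 0.3024 0.1163] q [ 0.413   0.4024 -0.1581  1.0098  0.      0.0828] F [ 0.1489 -0.1336 -2.0432] M [ 0.0552 -0.1072 -0.0241] w 0.0169271422142415
[[-0.3243  0.0005 -0.946 ]
 [ 0.946   0.0002 -0.3243]
 [ 0.0001 -1.     -0.0006]] xhead 108.9207447499955
fL_top [0.3846 0.2332 0.1029] [395.6041 560.5582] [587.9236 344.8636]
fRb [0.3639 0.2938 0.0729] [263.4314 608.2466] [618.293  559.1393]
fR_top [0.3639 0.2938 0.1029] [239.9589 612.8199] [622.9182 509.8217]
rR_top [0.4301 0.3165 0.103 ] [186.239  443.3104] [407.4509 533.5937]
rRb [0.4301 0.3165 0.073 ] [211.0297 443.1479] [408.0869 582.6173]
rL_top [0.4509 0.2559 0.103 ] [341.4403 391.4285] [384.0376 366.3974]
hb [0.5256 0.3154 0.135 ] [167.5045 194.4247] [114.0148 421.6675]
```

View pics/s19.png

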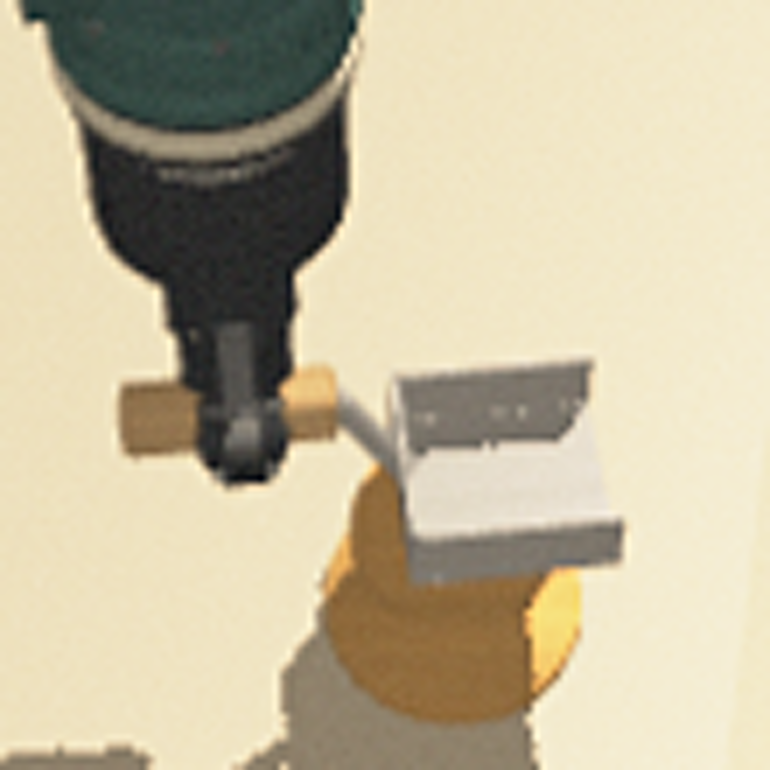

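View pics/t19.png

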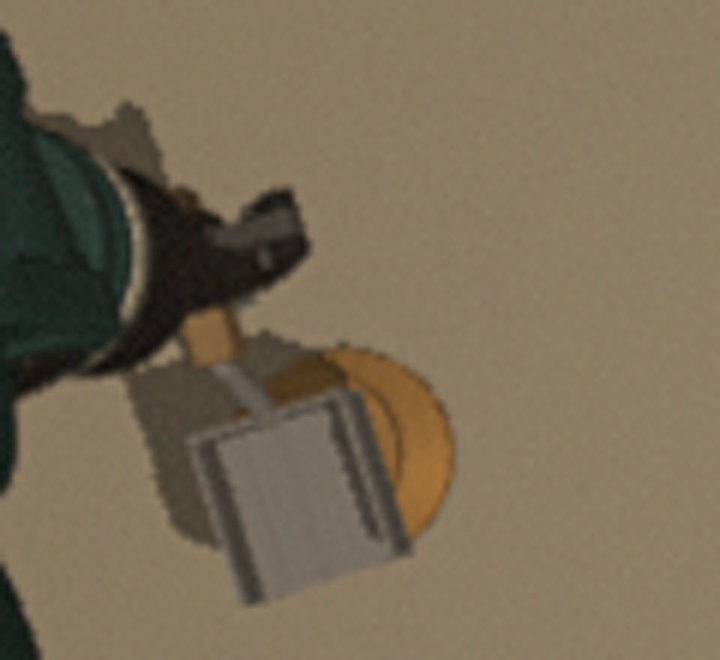

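Request:
{"method": "send_rows", "body": {
  "increments": [
    [0,[0,0.5,0],[0,0,0]],
    [0,[0,0.5,0],[0,0,0]],
    [0,[0,0.4,0],[0,0,0]],
    [0,[0,0.2,0],[0,0,0]],
    [0,[0,0.1,0],[0,0,0]],
    [0,[0,0,0],[0,0,0]],
    [0,[0,0,0],[0,0,0]]
  ]
}}

```text
time_s: 26.15
tool_pos: [0.4875, 0.3022, 0.099]
eef_rot: [0.411, -0.411, -0.575, 0.575]
contact_force: [-0.3, 0.1, 1.0]
grip_width: 0.0174
```

```bash
python3 - <<'E'
from h import *
show()
E
```

```text
26.15 tcp [0.4875 0.3022 0.099 ] q [ 0.4129  0.4151 -0.1878  0.9679 -0.      0.0828] F [-0.2849  0.0683  0.9903] M [-0.1962  0.3184  0.0169] w 0.017377217644039152
[[-0.3242  0.     -0.946 ]
 [ 0.946  -0.     -0.3242]
 [-0.     -1.      0.    ]] xhead 108.91745803031918
```

Request:
{"method": "send_rows", "body": {
  "increments": [
    [0,[0,0.1,0],[0.01,0,0]],
    [0,[0,0.1,0],[0.01,0,0]],
    [0,[0,0,0],[0,0,0]],
    [0,[0,0,0],[0,0,0]]
  ]
}}

```text
time_s: 26.55
tool_pos: [0.4883, 0.3026, 0.0976]
eef_rot: [0.415, -0.407, -0.57, 0.581]
contact_force: [1.4, 1.0, 8.7]
grip_width: 0.0172
```

```bash
python3 - <<'E'
from h import *
show()
s=optics.camera("side");crop(s,200,220,310,330,7,"pics/s20.png")
E
```

```text
26.55 tcp [0.4883 0.3026 0.0976] q [ 0.4121  0.4298 -0.1673  0.9924  0.0017  0.0819] F [1.4375 0.9687 8.7151] M [-0.1367  0.125   0.0371] w 0.017168527685999795
[[-0.3242 -0.0177 -0.9458]
 [ 0.946  -0.0059 -0.3241]
 [ 0.0001 -0.9998  0.0187]] xhead 108.9170042118596
```

View pics/s20.png

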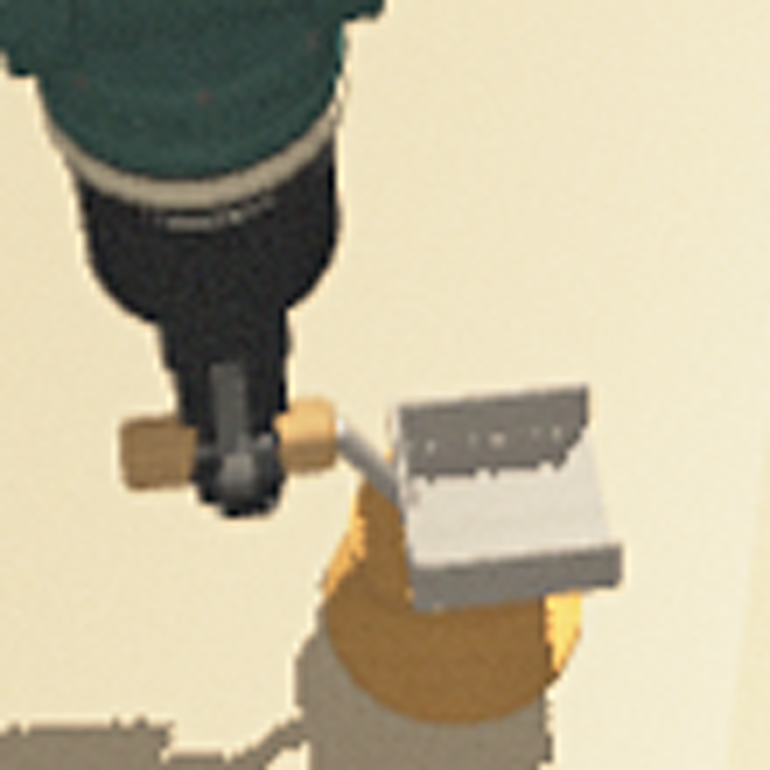

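Request:
{"method": "send_rows", "body": {
  "increments": [
    [0,[0,-0.05,0],[0,0,0]],
    [0,[0,0,0],[0,0,0]],
    [0.25,[0,0,0],[0,0,0]],
    [0.3,[0,0,0],[0,0,0]],
    [0.4,[0,0,0],[0,0,0]],
    [0.5,[0,0,0],[0,0,0]],
    [0.6,[0,0,0],[0,0,0]],
    [0.6,[0,0,0],[0,0,0]]
  ]
}}

```text
time_s: 27.4
tool_pos: [0.4875, 0.3022, 0.0974]
eef_rot: [0.415, -0.407, -0.57, 0.581]
contact_force: [-1.0, -0.4, 0.5]
grip_width: 0.0512
```

```bash
python3 - <<'E'
from h import *
show()
s=optics.camera("side");crop(s,200,220,310,330,7,"pics/s21.png")
E
```

```text
27.4 tcp [0.4875 0.3022 0.0974] q [ 0.4122  0.4295 -0.1685  0.9929  0.0016  0.082 ] F [-1.0337 -0.4408  0.4547] M [-0.0083 -0.033  -0.0511] w 0.05121718875052304
[[-0.3242 -0.019  -0.9458]
 [ 0.946  -0.0065 -0.3241]
 [-0.     -0.9998  0.0201]] xhead 108.91804044046953
```

View pics/s21.png

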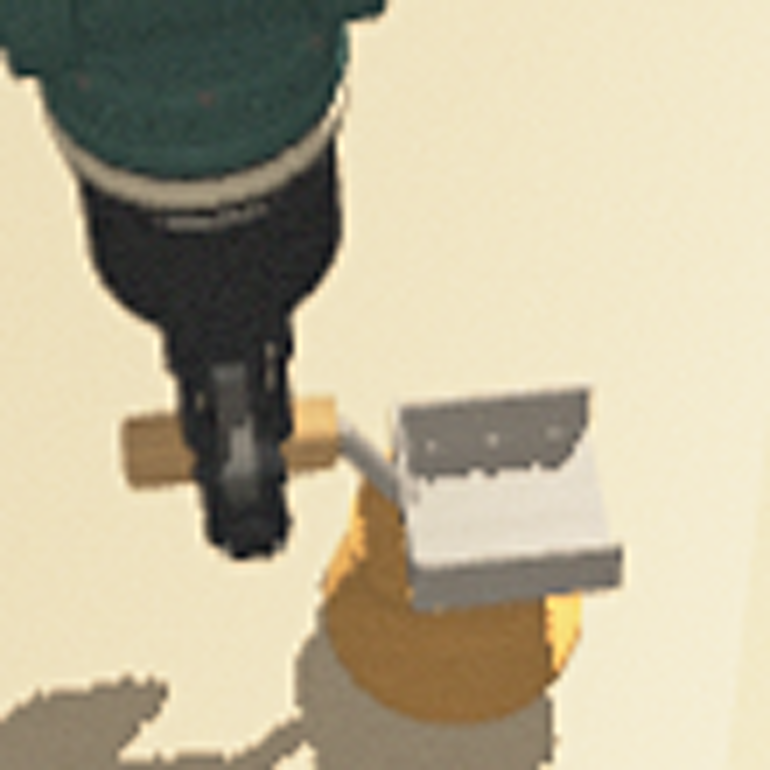

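The scoop sits unmoved on the stand, with its handle at (125–335,440). I retract the gripper straight up.

Request:
{"method": "send_rows", "body": {
  "increments": [
    [0.6,[0,-0.3,0],[0,0,0]],
    [0.6,[0,-0.8,0],[0,0,0]],
    [0.6,[0,-1,0],[0,0,0]],
    [0.6,[0,-1.5,0],[0,0,0]],
    [0.6,[0,-2,0],[0,0,0]],
    [0.6,[0,-2,0],[0,0,0]],
    [0.6,[0,-2,0],[0,0,0]],
    [0.6,[0,-2,0],[0,0,0]],
    [0.6,[0,-2,0],[0,0,0]],
    [0.6,[0,-1,0],[0,0,0]],
    [0.6,[0,0,0],[0,0,0]],
    [0.6,[0,0,0],[0,0,0]]
  ]
}}

```text
time_s: 28.65
tool_pos: [0.4901, 0.3032, 0.2429]
eef_rot: [0.415, -0.407, -0.569, 0.581]
contact_force: [-0.4, 0.3, -0.8]
grip_width: 0.051
```

```bash
python3 - <<'E'
from h import *
show()
s=optics.camera("side");crop(s,200,220,310,330,6,"pics/s22.png");cv2.imwrite("pics/s22f.png",s["frame"])
t=optics.camera("top");cv2.imwrite("pics/t22.png",t["frame"])
E
```

```text
28.65 tcp [0.4901 0.3032 0.2429] q [0.4117 0.3651 0.1345 1.3605 0.0016 0.0815] F [-0.3653  0.3254 -0.7553] M [-0.0175  0.0092 -0.0243] w 0.050960337653550486
[[-0.3242 -0.0192 -0.9458]
 [ 0.946  -0.0066 -0.3242]
 [-0.     -0.9998  0.0203]] xhead 108.91883048089544
```

View pics/s22.png

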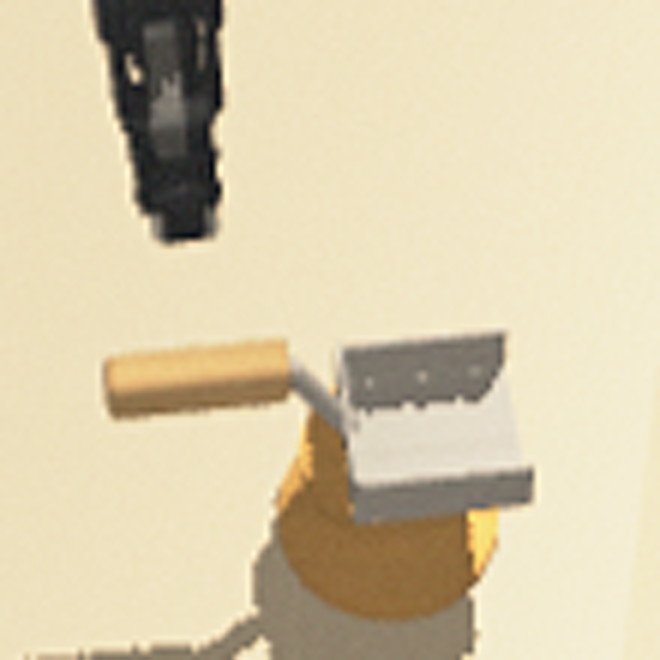

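View pics/t22.png

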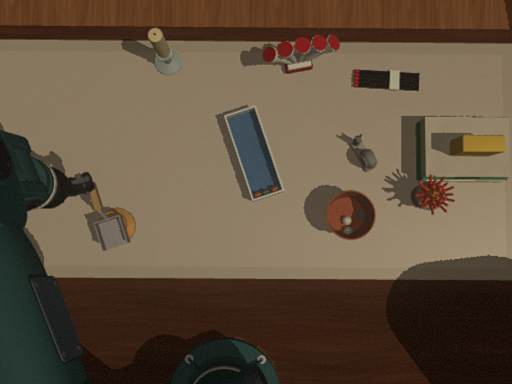

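View pics/s22f.png

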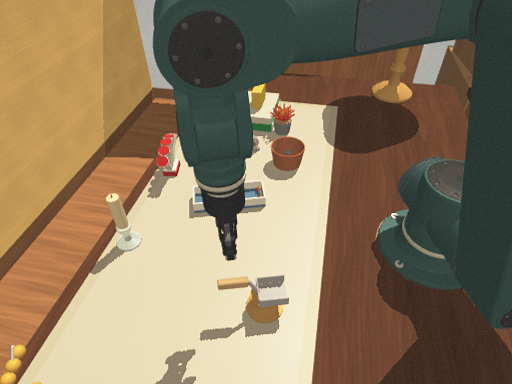

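```bash
python3 - <<'E'
from h import *
t=optics.camera("top");s=optics.camera("side")
def ce(c,box,lo,hi):
    u0,v0,u1,v1=box;h=cv2.cvtColor(c["frame"],cv2.COLOR_BGR2HSV)[v0:v1,u0:u1];m=cv2.inRange(h,lo,hi)
    k=max(cv2.findContours(m,cv2.RETR_EXTERNAL,cv2.CHAIN_APPROX_NONE)[0],key=cv2.contourArea);return k.reshape(-1,2)+[u0,v0]
k=ce(t,(315,180,385,250),(0,120,30),(12,255,255));print("planter",cv2.fitEllipse(k)[0],"before 350.18,214.57")
h=ce(s,(212,270,250,295),(8,80,90),(25,255,255)); r=cv2.minAreaRect(h);print("handle side",r)
# expected direction of a level handle in side view
st=np.array([.423,.2795,0]);f=np.array([np.cos(np.radians(199)),np.sin(np.radians(199)),0])
o=np.array([.4875,.3022,0])+.085*f; o[2]=.055
a=proj(s,o-.125*f+[0,0,.062]);b=proj(s,o-.055*f+[0,0,.062]);print("level pred",a,b,np.degrees(np.arctan2(*(b-a)[::-1])))
print("x=-15 vs stand",(o-.015*f-st)[:2])
env.close_job()
E
```

```text
planter (350.2170715332031, 214.55224609375) before 350.18,214.57
handle side ((232.37625122070312, 282.7623596191406), (10.547393798828125, 31.24416732788086), 84.2894058227539)
level pred [216.6798 284.2945] [247.4104 280.9465] -6.217819211714781
x=-15 vs stand [-0.0017 -0.0001]
the job is handed in; nothing more can be done
```

The job is done and handed in at about 29 s of the 67 s allowed. The scoop took three pebbles (two cream, one grey) in one scoopful, tipped them into the planter, and now rests alone on the brass stand with the gripper well clear.

- **Pebbles:** the last pictures show three in the planter and the other three (two rust-red, one grey) still in the trough. I saw none spilled, and the fingers only ever gripped the scoop handle.
- **Planter:** its rim centre moved by less than 0.1 px in the top view, so it was not shoved. The snail and succulent look unmoved by eye; I did not measure them.
- **Scoop on the stand:** the handle tilts −5.7° in the side view, against −6.2° predicted for a level scoop, so it is level to within about a degree. Its balance point came out about 2 mm from the estimated stand centre.

**Disagreements and incidents:**
- The last pebbles jammed three abreast at the end of the trough and the wrist force reached about 46 N. I backed off there, so only three pebbles were taken rather than more.
- That push seems to have tilted the scoop about 1° nose-down in the grip, which I corrected before letting go.
- The two cameras disagreed on the stand centre by 2–3 mm, so I used a middle value. That is small against the roughly 20 mm of balance margin.

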